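# Press a pellet mould fetched from the dry box

## Task

Lift the self-closing flap of the dry box, keep it up with your hand while you take the aluminium pellet mould out by its body, and set the mould down flat on the open bench. Take it up again by its handle, slide it on to the bed of the screw press, square under the platen and back against the stop with the handle pointing out at the front, and let go. Then wind the handwheel down until the platen just touches the mould and give it a further quarter turn; disturb nothing else and leave the flap shut.

Things in the scene. Friction and masses are not known exactly. Their poses are not given: they have to be found in the camera images.
- drybox: dry box, fixed: white plinth, clear walls, 185 deep (x) by 280 wide (y), 144 mm high. Origin: centre of its underside; x points from its mouth (front, facing the middle of the bench) to its back. In its frame: front wall x = -90 to -85, top at z = 62 mm; roof from x = 10 to 95, underside at z = 139; between these the mouth slopes up at 37 degrees under the flap
- box_floor (a point): centre of the dry box's inner floor, z = 36 mm in the box frame, axes as the box. The floor reaches from x = -85 to 90 and y = -130 to 130 mm. Two places side by side at about y = 60 and y = -60, x = -20: the mould lies in one, the weighing bottle stands in the other
- flap (a joint): angle (rad) of the clear flap: 0 shut, grows as it swings up and back, stop at 2.1. A spring (0.11 Nm shut, 0.25 Nm wide open) and its weight always close it when let go. Raised past about 1.8 rad, it lets a hand tilted 35 to 40 degrees go down inside under it, and then rests on the hand
- flap_hinge (a point): middle of the flap's hinge line, which runs along the box's y axis at x = 10, z = 141 mm in the box frame. The flap, 262 mm wide and 4 mm thick, is a panel 125 mm long from here down to x = -90, z = 66 mm (shut), then a lip bent outward that stands level and forward to x = -131 mm at the same height
- flap_lip (a point): middle of the flap's lip, in its width and length; moves with the flap (shut: x = -110, y = 0, z = 66 mm in the box frame). Its underside, 64 mm above the bench, can be reached by fingers from the front
- mould_body (a point): centre of the pellet mould's body, half-way up: two bright aluminium plates bolted to a block 80 (x) by 44 (y) by 30 mm (z), with a flat handle at one end. x axis points to the handle, z up. 0.34 kg, give or take a third. At the start it lies flat in the dry box, handle to the back
- mould_handle (a point): centre of the mould's handle, 67 mm along the mould's +x from the body's centre, at the same height. The handle is 22 wide (y), 16 mm thick (z, 7 to 23 mm above the mould's underside) and stands out 55 mm from the body
- press: bench screw press, fixed, green C-frame. Origin: on the bench below the screw's axis; the open front is its -x, the column stands at its +x (from x = 53 mm), z up. An arm 56 mm wide reaches over the bed to x = -27, z = 107 to 149 mm. On top is a handwheel 112 mm across
- bed_centre (a point): on top of the press's steel bed (30 mm above the bench) on the screw's axis; axes as the press. Bed 84 mm wide (y), from x = -50 mm to the stop, a bar 12 mm high whose face is at x = 40. With the mould's plain end against the stop, its body is centred here and its handle points to -x, out over the bed's front edge
- platen: the press's steel platen, 72 (x) by 52 (y) by 12 mm, on the screw's axis; origin: centre of its underside, 40 mm above the bed when wheel is 0; it comes down 10 mm a turn. It is sprung, about 24 N per mm
- wheel (a joint): angle (rad) of the handwheel; grows clockwise seen from above, which lowers wheel and platen; stop at 9.4. At 0 the crank grip points to the press's front (-x). On the mould the platen just touches at one full turn, 6.28, grip to the front again. Stays where it is left; takes 0.14 Nm to turn, 0.1 Nm more at the end
- crank_grip (a point): centre of the upright black crank grip on the handwheel, 43 mm from the screw's axis: a freely spinning knob 17 mm across, 40 mm tall, whose top is 18 mm above this point; the wheel's face lies 26 mm below this point. It is 214 mm above the bench at wheel = 0
- weighbottle: low glass weighing bottle with lid, 47 mm across, 42 mm high, in the dry box beside the mould; not to be disturbed. Origin: centre of its underside
- beaker: glass beaker, 60 mm across, 75 mm high; not to be disturbed. Origin: centre of its underside
- reagent: amber reagent bottle, 52 mm across, 100 mm high; not to be disturbed. Origin: centre of its underside
- petri: covered petri dish, 92 mm across, 17 mm high; not to be disturbed. Origin: centre of its underside
- mortar: white porcelain mortar, 90 mm across, 52 mm high; not to be disturbed. Origin: centre of its underside
- forceps: steel forceps lying on the bench, 180 mm long, 4 mm thick; not to be disturbed. Origin: 65 mm from its closed end, underside

How it is judged:
By the outcome, as a careful person would: the job done as asked, in the order asked, and still so for the second after the job is handed in, with the robot touching nothing.
It also fails if it takes over 72 s, if anything falls off the work surface, if the arm or the gripper's body presses on something with over 40 N, if the wrist force passes 120 N, or if a joint passes its speed limit or range.

## Robot

A 6-joint arm with a two-finger parallel gripper is mounted at the origin on the work surface. World frame = base frame: x ahead of the robot, y to its left, z up, the work surface at z = 0. Lengths are in mm, angles in degrees, forces in N, time in s.
With the tool pointing down it reaches from about 300 to 850 mm from the base axis. Payload 4.2 kg.
Tool frame: the origin (TCP) lies between the finger pads; the fingertips stand 22 mm ahead of it and the grasp point (between the pads) lies 3 mm ahead of it; z points along the fingers, y is the direction in which the jaws open and shut (so a half turn about z gives the same grasp; the last joint's range is limited). The gripper opens to 91 mm and grips with 3 to 60 N. Pads are 32 mm wide; open, the fingers measure 118 mm over their backs; the gripper's body (76 mm by 178 mm) begins 60 mm behind the grasp point.
Start: joints at [63.656, 18.312, 89.639, -0, 72.044, -1.146], TCP at [244.816, 520.298, 198.776] pointing down, gripper open.
Joint ranges: [-177.97, 177.97], [-48.28, 115.42], [12.27, 149.76], [-77.06, 257.06], [2.81, 150.46], [-146.56, 146.56]. Speed limits (degrees/s): [147.25, 147.25, 180, 180, 180, 180].

## Interface

Orientations are given as [roll, pitch, yaw] about the fixed x, y, z axes, in that order (R = Rz(yaw) Ry(pitch) Rx(roll)).
In Python, from workcell import telemetry, cams, env gives the robot as it stands.
- The arm moves only by the shell command python3 -m inch 'ROWS' [FORCE]. ROWS is JSON, a list of rows, each an object of numbers: "x", "y", "z": the shift along the tool's x, y, z in cm; "yaw": the turn about the tool's z in units of 5 degrees (1.0 is 5 degrees); "gripper": the gripper's target within -1 to 1 (fully open at 1, half-way at 0, shut at -1). A call has 1 to 12 rows; each row shifts and turns the commanded pose from where the row before left it, along the tool's axes as they then stand; what a row does not reach is not made up. A row lasts 1/12 s, in which the tool goes at most 41.7 mm and 7.16 degrees, less where a joint would pass 70% of its speed; a pose out of reach is approached as far as the arm can. A call is refused whole if a number of a shift passes 4.17 or a number of a turn 1, either way. A call with a gripper value outside its range is refused whole. The fingers move at their own pace and stop on an object; FORCE is the grip in N (left out, the last holds). Time passes only in rows, so rows that do not move let the fingers close. It gives the time, the measured TCP pose, the force and the opening at its end, in the units of the state.
- telemetry.state(): the state, without advancing time (a new reading comes with each control period).
- cams.grab_frame(name): name is "scene" or "top" or "wrist"; returns a dict with "pixels" (480x640x3 uint8, red, green, blue), "mtx" (3x3 intrinsics, pixels), "rvec" (rotation vector, rad) and "tvec" (3), from world to camera coordinates, as OpenCV has them. Camera axes: x right, y down, z forward; pixel columns grow to the right and rows downward; lengths in mm; the calibration is good to about 2 mm. A picture is of the moment at which its call begins. There is no depth.
- env.job_done(): hands the job in, once; it reports no verdict.
The state is a dict: "time_s": time; "qpos": joint angles; "qvel": joint speeds; "effort": joint torques, N m; "ee_pos": TCP position; "ee_rot": TCP orientation; "force": force on the tool from outside, world axes, zero at the start; "torque": the same for the moment, N m; "gripper_width": finger opening in mm.
Only numpy, scipy, OpenCV 4.12 (cv2) and the standard library are available. Lean on these libraries where they do the work, as an engineer would, in place of code of your own. Each camera call takes 0.05 s, during which the arm holds its last target. There are 200 camera calls.

## Working session

There is one attempt and no reset: what is moved stays moved. The work goes in short steps, Python scripts to look and compute and a shell command to move; the robot and the scene stay as the last step left them, time stands still between calls to the robot, and variables do not carry over. Pictures are saved under pics/ and viewed, about 8 in all and at most 12, crops included, and the job is handed in when it is done.

```bash
ls; mkdir -p pics; cat > h.py <<'E'
import numpy as np, cv2
from workcell import telemetry, cams, env
from scipy.spatial.transform import Rotation as R
def grab(n,save=None):
    f=cams.grab_frame(n)
    if save: cv2.imwrite('pics/'+save,f['pixels'][:,:,::-1])
    return f
def ray(f,u,v):
    Rm=cv2.Rodrigues(np.array(f['rvec'],float))[0]; t=np.array(f['tvec'],float).ravel()
    p=cv2.undistortPoints(np.array([[[u,v]]],float),np.array(f['mtx'],float),None)[0,0]
    return -Rm.T@t, Rm.T@np.array([p[0],p[1],1.])
def onz(f,u,v,z):
    c,d=ray(f,u,v); return c+d*(z-c[2])/d[2]
def proj(f,P):
    return cv2.projectPoints(np.array(P,float).reshape(-1,3),np.array(f['rvec'],float),np.array(f['tvec'],float),np.array(f['mtx'],float),None)[0][:,0]
E
python3 - <<'E'
from h import *
import pickle
fs={n:grab(n,n+'0.png') for n in('scene','top')}
pickle.dump(fs,open('f0.pkl','wb'))
for n,f in fs.items(): print(n,ray(f,320,240))
print(telemetry.state())
E
```

```text
pics
scene (array([1552.07925427,  205.08007624,  877.79969596]), array([-0.80599991, -0.20033373, -0.55714536]))
top (array([ 366.73109918,  -37.83082364, 1087.98477379]), array([ 0.19134075,  0.01369226, -0.98147536]))
{'time_s': 0.1, 'qpos': array([ 6.36554568e+01,  1.83485250e+01,  8.96988347e+01, -1.68161583e-03,
        7.20440821e+01, -1.14616763e+00]), 'qvel': array([ 0.05669574, -0.07975882, -0.17340009,  0.16776309, -0.0450078 ,
        0.03712543]), 'effort': array([ 8.57161740e-04, -4.13329589e+01, -2.32510704e+01,  7.31368759e-02,
        4.22199746e-02, -3.90261016e-05]), 'ee_pos': array([244.60946158, 519.85483172, 198.00283101]), 'ee_rot': array([-1.79908544e+02, -2.30554245e-04,  1.54802144e+02]), 'force': array([-0.59531626, -0.04188724, -0.52954556]), 'torque': array([ 0.009358  ,  0.01490837, -0.00176223]), 'gripper_width': 91.10647689581572}
```

View pics/top0.png

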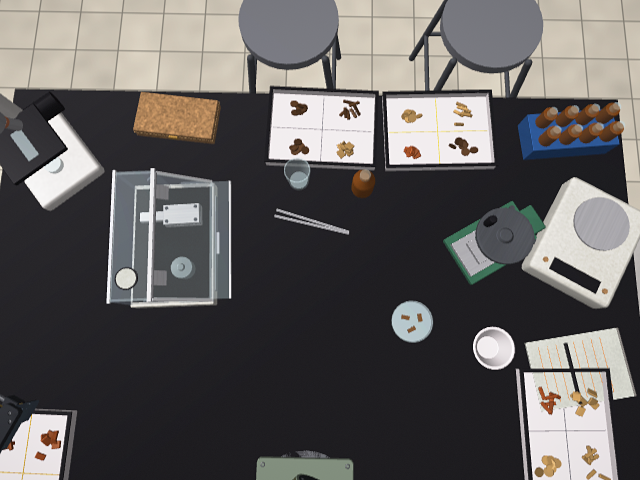

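View pics/scene0.png

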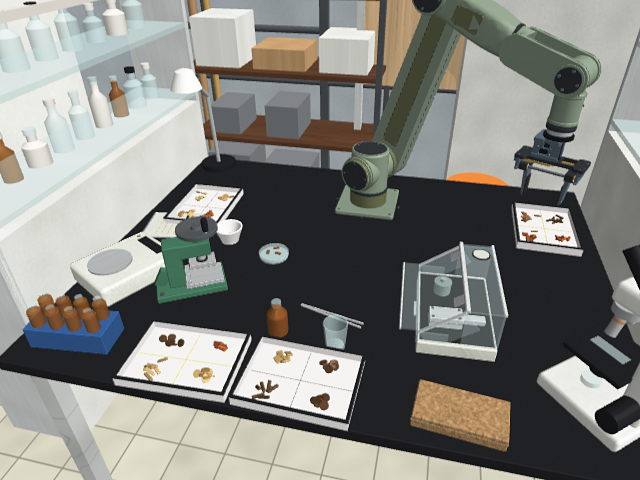

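```bash
python3 - <<'E'
import cv2,numpy as np
t=cv2.imread('pics/top0.png')
a=cv2.resize(t[160:315,100:240],None,fx=3.8,fy=3.8,interpolation=cv2.INTER_CUBIC)
b=cv2.resize(t[195:295,435:550],None,fx=2.2,fy=2.2,interpolation=cv2.INTER_CUBIC)
s=cv2.imread('pics/scene0.png')
c=cv2.resize(s[210:305,145:235],None,fx=2.8,fy=2.8,interpolation=cv2.INTER_CUBIC)
o=np.zeros((600,800,3),np.uint8); o[:a.shape[0],:a.shape[1]]=a
o[:b.shape[0],540:540+b.shape[1]]=b; o[300:300+c.shape[0],540:540+c.shape[1]]=c
cv2.imwrite('pics/c1.png',o)
E
```

```text
(no output)
```

View pics/c1.png

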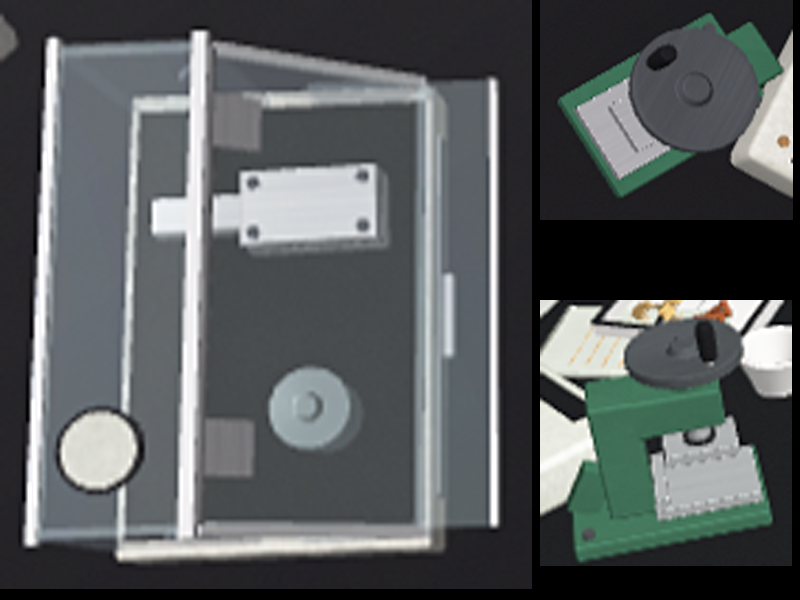

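```bash
cat > m.py <<'E'
from h import *
import pickle
fs=pickle.load(open('f0.pkl','rb')); T=fs['top'];S=fs['scene']
np.set_printoptions(precision=1,suppress=True)
a=lambda u,v,z:onz(T,100+u/3.8,160+v/3.8,z)
b=lambda u,v,z:onz(T,435+(u-540)/2.2,195+v/2.2,z)
c=lambda u,v,z:onz(S,145+(u-540)/2.8,210+(v-300)/2.8,z)
def show(n,ps):
    print(n,*ps,'lens',[round(float(np.linalg.norm(ps[i]-ps[i-1])),1) for i in range(len(ps))],'ang',[round(float(np.degrees(np.arctan2(*(ps[i]-ps[i-1])[[1,0]]))),1) for i in range(len(ps))])
show('lip',[a(496,80,67),a(494,525,67)])
show('roofback',[a(53,40,144),a(30,545,144)])
show('hinge',[a(200,33,144),a(186,537,144)])
show('mould',[a(241,172,66),a(376,165,66),a(381,240,66),a(241,245,66)])
print('handle',a(153,215,59),'bottle',a(310,407,78))
show('bedfront',[b(577,110,30),b(617,180,30)])
print('hub',b(697,88,190),'grip',b(661,56,230))
show('scene bed',[c(766,492,30),c(655,518,30)])
# wheel mask, ellipse
for n,f,r in(('top',T,(440,195,550,295)),('scene',S,(170,210,222,245))):
    im=f['pixels'][r[1]:r[3],r[0]:r[2]].astype(int)
    print(n,im[40,65] if n=='top' else im[18,15])
    g=((abs(im-im.mean(2,keepdims=True)).max(2)<12)&(im.mean(2)>45)&(im.mean(2)<100)).astype(np.uint8)
    cs,_=cv2.findContours(g,0,2); k=max(cs,key=cv2.contourArea); h=cv2.convexHull(k)
    e=cv2.fitEllipse(h) ; print(e, 'ctr',onz(f,e[0][0]+r[0],e[0][1]+r[1],188))
# petri, mortar, beaker, reagent, forceps
for n,u,v,z in(('petri',412,321,17),('mortar',494,348,52),('beaker',297,170,75),('reagent',365,175,100),('fc1',276,212,4),('fc2',349,233,4)): print(n,onz(T,u,v,z))
E
python3 m.py
```

```text
lip [696.6 180.3  67. ] [434.9 166.5  67. ] lens [262.1, 262.1] ang [3.0, -177.0]
roofback [689.7 408.5 144. ] [414.4 392.2 144. ] lens [275.8, 275.8] ang [3.4, -176.6]
hinge [695.4 328.1 144. ] [420.2 311.3 144. ] lens [275.7, 275.7] ang [3.5, -176.5]
mould [637.7 326.8  66. ] [643.5 248.   66. ] [598.5 241.9  66. ] [593.9 323.2  66. ] lens [43.9, 79.1, 45.4, 81.4] ang [4.8, -85.8, -172.4, 93.3]
handle [612.5 378.9  59. ] bottle [498.3 272.1  78. ]
bedfront [ 567.5 -321.9   30. ] [ 495.9 -360.5   30. ] lens [81.3, 81.3] ang [28.3, -151.7]
hub [ 558.9 -384.8  190. ] grip [ 577.3 -340.4  230. ]
scene bed [ 571.9 -312.5   30. ] [ 634.  -402.6   30. ] lens [109.5, 109.5] ang [124.6, -55.4]
top [78 80 86]
((64.78372192382812, 40.09397506713867), (57.66465759277344, 59.46886444091797), 123.28378295898438) ctr [ 559.1 -382.5  188. ]
scene [86 90 94]
((31.250804901123047, 20.041627883911133), (28.673358917236328, 53.911598205566406), 93.93708801269531) ctr [ 576.5 -359.   188. ]
petri [ 395.9 -231.8   17. ]
mortar [ 341.8 -399.3   52. ]
beaker [722.7  31.3  75. ]
reagent [ 705.5 -118.8  100. ]
fc1 [643.1  82.3   4. ]
fc2 [596.1 -90.    4. ]
```

```bash
python3 -m inch; python3 -m inch '[{"pitch":0.2}]'; python3 -m inch '[{"x":0}]'
```

```text
invalid input
invalid input
invalid input
```

```bash
python3 -m inch '[{"x":0,"y":0,"z":0,"yaw":0,"gripper":1}]'; python3 -m inch '[{"x":0,"y":0,"z":0,"roll":0,"pitch":0.2,"yaw":0,"gripper":1}]';
```

```text
time_s: 0.18
ee_pos: [244.7, 520.0, 198.2]
ee_rot: [-179.9, -0.0, 154.8]
force: [0.2, 0.3, -0.4]
gripper_width: 91.2invalid input
```

```bash
python3 -m inch '[{"x":0,"y":0,"z":-2,"yaw":1,"gripper":1},{"x":0,"y":0,"z":-2,"yaw":1,"gripper":1},{"x":0,"y":0,"z":-2,"yaw":1,"gripper":1},{"x":0,"y":0,"z":-2,"yaw":1,"gripper":1},{"x":0,"y":0,"z":-2,"yaw":1,"gripper":1},{"x":0,"y":0,"z":-2,"yaw":1,"gripper":1},{"x":0,"y":0,"z":-2,"yaw":1,"gripper":1},{"x":0,"y":0,"z":-2,"yaw":1,"gripper":1},{"x":0,"y":0,"z":-2,"yaw":1,"gripper":1},{"x":0,"y":0,"z":-2,"yaw":1,"gripper":1},{"x":0,"y":0,"z":-2,"yaw":1,"gripper":1},{"x":0,"y":0,"z":-2,"yaw":1,"gripper":1}]'
python3 -m inch '[{"x":0,"y":-3,"z":0,"yaw":0.3,"gripper":1},{"x":0,"y":-3.5,"z":0,"yaw":0,"gripper":1},{"x":0,"y":-3.5,"z":0,"yaw":0,"gripper":1},{"x":0,"y":-3.5,"z":0,"yaw":0,"gripper":1},{"x":0,"y":-3.5,"z":0,"yaw":0,"gripper":1},{"x":0,"y":-3.5,"z":0,"yaw":0,"gripper":1},{"x":0,"y":-3.5,"z":0,"yaw":0,"gripper":1},{"x":0,"y":-3.5,"z":0,"yaw":0,"gripper":1},{"x":0,"y":0,"z":-3,"yaw":0,"gripper":1},{"x":0,"y":0,"z":-3,"yaw":0,"gripper":1},{"x":0,"y":0,"z":-3,"yaw":0,"gripper":1},{"x":0,"y":0,"z":-3,"yaw":0,"gripper":1}]'; python3 -c "
from h import *
print(telemetry.state()['qpos'])"
```

```text
time_s: 1.18
ee_pos: [244.7, 520.1, 439.5]
ee_rot: [-180.0, 0.0, 94.6]
force: [-0.3, -0.2, 0.5]
gripper_width: 91.2
time_s: 2.18
ee_pos: [-30.1, 503.0, 560.1]
ee_rot: [180.0, 0.0, 93.4]
force: [-0.1, 1.3, 0.3]
gripper_width: 91.3
[ 9.21219609e+01  1.30795963e+01  4.57657048e+01 -5.25578128e-03
  1.21169201e+02  8.87662471e+01]
```

```bash
for i in 1 2; do python3 -m inch '[{"x":0,"y":0,"z":-3,"yaw":0,"gripper":1},{"x":0,"y":0,"z":-3,"yaw":0,"gripper":1},{"x":0,"y":0,"z":-3,"yaw":0,"gripper":1},{"x":0,"y":0,"z":-3,"yaw":0,"gripper":1},{"x":0,"y":0,"z":-3,"yaw":0,"gripper":1},{"x":0,"y":0,"z":-3,"yaw":0,"gripper":1}]';  python3 -c "
from h import *
print(telemetry.state()['qpos'])"; done
```

```text
time_s: 2.68
ee_pos: [-27.9, 474.7, 674.5]
ee_rot: [-180.0, -1.5, 93.3]
force: [0.5, -0.7, 0.8]
gripper_width: 90.8
[9.19518958e+01 2.12174113e+01 1.24099583e+01 6.73558014e-02
 1.44852236e+02 8.87060096e+01]
time_s: 3.18
ee_pos: [-23.8, 402.7, 720.3]
ee_rot: [180.0, -5.4, 93.3]
force: [-0.1, 0.2, -0.4]
gripper_width: 91.2
[ 91.60427496  15.23009305  12.26708952   0.2921078  147.13572932
  88.55513532]
```

```bash
for i in 1 2; do python3 -m inch '[{"x":4,"y":0,"z":0,"yaw":0,"gripper":1},{"x":4,"y":0,"z":0,"yaw":0,"gripper":1},{"x":4,"y":0,"z":0,"yaw":0,"gripper":1},{"x":4,"y":0,"z":0,"yaw":0,"gripper":1},{"x":4,"y":0,"z":0,"yaw":0,"gripper":1},{"x":4,"y":0,"z":0,"yaw":0,"gripper":1}]';  python3 -c "
from h import *
print(telemetry.state()['qpos'])"; done
```

```text
time_s: 3.68
ee_pos: [-34.4, 587.9, 638.8]
ee_rot: [-180.0, -8.8, 93.3]
force: [-0.3, 0.2, -0.6]
gripper_width: 91.5
[ 92.11257922  25.82122286  12.30628062   0.25871813 133.05872744
  89.00331301]
time_s: 4.18
ee_pos: [-42.7, 734.3, 563.8]
ee_rot: [-180.0, -14.6, 93.3]
force: [0.2, 0.3, -1.1]
gripper_width: 91.3
[ 92.30961875  33.778323    12.30801295   0.29816206 119.30159831
  89.18779498]
```

```bash
for i in 1 2; do python3 -m inch '[{"x":0,"y":0,"z":-4,"yaw":0,"gripper":1},{"x":0,"y":0,"z":-4,"yaw":0,"gripper":1},{"x":0,"y":0,"z":-4,"yaw":0,"gripper":1},{"x":0,"y":0,"z":-4,"yaw":0,"gripper":1},{"x":0,"y":0,"z":-4,"yaw":0,"gripper":1},{"x":0,"y":0,"z":-4,"yaw":0,"gripper":1}]'; python3 -m inch '[{"x":4,"y":0,"z":0,"yaw":0,"gripper":1},{"x":4,"y":0,"z":0,"yaw":0,"gripper":1},{"x":4,"y":0,"z":0,"yaw":0,"gripper":1},{"x":4,"y":0,"z":0,"yaw":0,"gripper":1},{"x":4,"y":0,"z":0,"yaw":0,"gripper":1},{"x":4,"y":0,"z":0,"yaw":0,"gripper":1}]';  python3 -c "
from h import *
print(telemetry.state()['qpos'])"; done
```

```text
time_s: 4.68
ee_pos: [-34.6, 595.2, 689.0]
ee_rot: [-180.0, -19.7, 93.3]
force: [-0.5, -0.6, 0.4]
gripper_width: 91.3
time_s: 5.18
ee_pos: [-42.6, 734.4, 642.1]
ee_rot: [-180.0, -26.5, 93.3]
force: [-0.0, -0.5, 0.7]
gripper_width: 91.3
[ 92.17662783  28.8376872   12.31999981   0.56110642 112.32600246
  89.20957231]
time_s: 5.68
ee_pos: [-33.1, 570.0, 761.5]
ee_rot: [-180.0, -31.2, 93.3]
force: [-0.4, 0.5, -0.2]
gripper_width: 91.3
time_s: 6.18
ee_pos: [-40.4, 698.4, 743.9]
ee_rot: [-180.0, -38.7, 93.3]
force: [-0.1, -0.2, -0.1]
gripper_width: 91.2
[ 91.92755123  22.16644079  12.31595261   0.9132876  106.84262935
  89.20392683]
```

```bash
cat > b.py <<'E'
from h import *
np.set_printoptions(precision=2,suppress=True)
O=np.array([558.2,304.2,0]);a=np.radians(93.3)
B=np.array([[np.cos(a),np.sin(a),0],[-np.sin(a),np.cos(a),0],[0,0,1]]) # rows: box axes
def tool(s=None):
    s=s or telemetry.state(); Rt=R.from_euler('xyz',s['ee_rot'],degrees=True).as_matrix()
    return np.array(s['ee_pos']),Rt
def box(p): return B@(np.array(p)-O)
def world(b): return O+B.T@np.array(b,float)
def seq(bs):  # box waypoints of TCP -> tool deltas in cm
    p,Rt=tool(); print('now box',box(p),'rot',telemetry.state()['ee_rot'])
    for b in bs:
        q=world(b); print(np.round(b,0),'d',Rt.T@(q-p)/10); p=q
E
python3 - <<'E'
from b import *
p,Rt=tool(); M=B@Rt
off=lambda x,z:M@np.array([x,0,z])
print('corner off',off(16,22),'tx',M[:,0],'ty',M[:,1],'tz',M[:,2])
H=np.array([10,0,141]); y=-59
def rot(P,th):
    r=np.array(P,float)-H; c,s=np.cos(th),np.sin(th)
    return H+np.array([c*r[0]+s*r[2],0,-s*r[0]+c*r[2]])
W=[[-330,y,300],[-230,y,65],[-165,y,62]]
f=off(16,22-15) # face contact point
c=off(16,22)
for d in range(0,51,10):
    q=rot([-131,0,64],np.radians(d))-f; W.append([q[0],y,q[2]])
for d in range(60,111,10):
    q=rot([-131+15,0,64],np.radians(d))-c; W.append([q[0],y,q[2]])
seq(W)
E
```

```text
corner off [26.24  0.   -7.17] tx [ 0.78 -0.    0.62] ty [ 0. -1. -0.] tz [ 0.62  0.   -0.78]
now box [428.   574.88 743.93] rot [-179.97  -38.68   93.29]
[-330  -59  300] d [-86.91  63.4  -12.74]
[-230  -59   65] d [-6.88  0.01 24.59]
[-165  -59   62] d [4.89 0.   4.3 ]
[-148.  -59.   59.] d [1.18 0.   1.27]
[-159.  -59.   85.] d [ 0.73 -0.   -2.7 ]
[-166.  -59.  112.] d [ 1.19 -0.   -2.54]
[-167.  -59.  140.] d [ 1.61 -0.   -2.29]
[-164.  -59.  168.] d [ 1.98 -0.   -1.98]
[-156.  -59.  195.] d [ 2.3 -0.  -1.6]
[-146.  -59.  219.] d [ 2.31 -0.   -1.2 ]
[-132.  -59.  240.] d [ 2.45 -0.   -0.78]
[-114.  -59.  259.] d [ 2.55 -0.   -0.35]
[-93. -59. 274.] d [ 2.57 -0.    0.1 ]
[-70. -59. 286.] d [ 2.52 -0.    0.55]
[-46. -59. 293.] d [ 2.38 -0.    0.97]
```

```bash
for i in 1 2; do python3 -m inch '[{"x":-2.8,"y":2,"z":-0.4,"yaw":0,"gripper":1},{"x":-2.8,"y":2,"z":-0.4,"yaw":0,"gripper":1},{"x":-2.8,"y":2,"z":-0.4,"yaw":0,"gripper":1},{"x":-2.8,"y":2,"z":-0.4,"yaw":0,"gripper":1},{"x":-2.8,"y":2,"z":-0.4,"yaw":0,"gripper":1},{"x":-2.8,"y":2,"z":-0.4,"yaw":0,"gripper":1},{"x":-2.8,"y":2,"z":-0.4,"yaw":0,"gripper":1},{"x":-2.8,"y":2,"z":-0.4,"yaw":0,"gripper":1},{"x":-2.8,"y":2,"z":-0.4,"yaw":0,"gripper":1},{"x":-2.8,"y":2,"z":-0.4,"yaw":0,"gripper":1},{"x":-2.8,"y":2,"z":-0.4,"yaw":0,"gripper":1},{"x":-2.8,"y":2,"z":-0.4,"yaw":0,"gripper":1}]' ; done; python3 -c "
from b import *
print(telemetry.state()['qpos']); seq([[-330,-59,300],[-230,-59,65],[-165,-59,62]])"
```

```text
time_s: 7.18
ee_pos: [211.0, 424.7, 576.8]
ee_rot: [179.9, -38.7, 93.4]
force: [0.3, -0.3, 0.5]
gripper_width: 91.5
time_s: 8.18
ee_pos: [468.4, 146.9, 404.3]
ee_rot: [179.9, -38.6, 93.4]
force: [0.9, 0.5, 0.2]
gripper_width: 91.2
[ -9.82   6.87  86.44  37.62  95.45 -12.43]
now box [-151.84   98.75  404.32] rot [179.88 -38.58  93.38]
[-330  -59  300] d [-20.45  15.76  -2.93]
[-230  -59   65] d [-6.84 -0.04 24.61]
[-165  -59   62] d [ 4.89 -0.    4.29]
```

```bash
python3 -m inch '[{"x":-2.9,"y":2.3,"z":-0.4,"yaw":0,"gripper":1},{"x":-2.9,"y":2.3,"z":-0.4,"yaw":0,"gripper":1},{"x":-2.9,"y":2.3,"z":-0.4,"yaw":0,"gripper":1},{"x":-2.9,"y":2.2,"z":-0.4,"yaw":0,"gripper":1},{"x":-2.9,"y":2.2,"z":-0.4,"yaw":0,"gripper":1},{"x":-2.9,"y":2.2,"z":-0.4,"yaw":0,"gripper":1},{"x":-2.9,"y":2.2,"z":-0.4,"yaw":0,"gripper":1},{"x":-1,"y":0,"z":3.6,"yaw":0,"gripper":1},{"x":-1,"y":0,"z":3.6,"yaw":0,"gripper":1},{"x":-1,"y":0,"z":3.6,"yaw":0,"gripper":1},{"x":-1,"y":0,"z":3.6,"yaw":0,"gripper":1},{"x":-1,"y":0,"z":3.6,"yaw":0,"gripper":1}]'; python3 - <<'E'
from b import *
f=grab('scene'); cv2.imwrite('pics/s1.png',cv2.resize(f['pixels'][180:380,270:520,::-1],None,fx=3,fy=3,interpolation=cv2.INTER_CUBIC))
seq([[-230,-59,65],[-165,-59,62],[-150,-59,59]])
E
```

```text
time_s: 9.18
ee_pos: [630.4, 55.2, 126.8]
ee_rot: [179.9, -38.5, 93.4]
force: [0.9, 1.2, -0.2]
gripper_width: 91.0
now box [-249.72  -53.36  119.81] rot [-179.13  -38.71   92.94]
[-230  -59   65] d [-1.89  0.64  5.5 ]
[-165  -59   62] d [4.88 0.02 4.3 ]
[-150  -59   59] d [0.98 0.01 1.17]
```

View pics/s1.png

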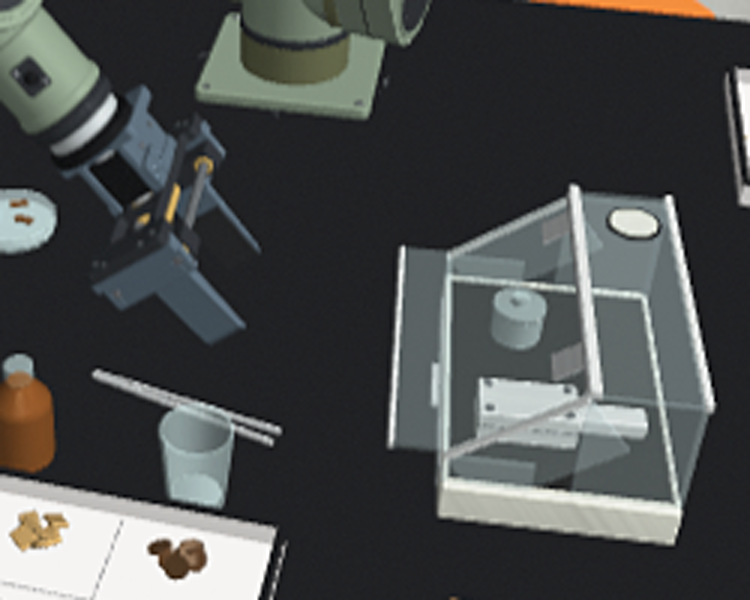

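```bash
python3 -m inch '[{"x":0.8,"y":0.11,"z":1.6,"yaw":0,"gripper":1},{"x":0.8,"y":0.11,"z":1.6,"yaw":0,"gripper":1},{"x":0.6,"y":0.11,"z":1.6,"yaw":0,"gripper":1},{"x":0.4,"y":0.11,"z":1.6,"yaw":0,"gripper":1},{"x":0.3,"y":0.1,"z":1.7,"yaw":0,"gripper":1},{"x":0.1,"y":0.1,"z":1.7,"yaw":0,"gripper":1},{"x":0,"y":0,"z":0,"yaw":0,"gripper":1},{"x":0.4,"y":0,"z":0.5,"yaw":0,"gripper":1},{"x":0.4,"y":0,"z":0.5,"yaw":0,"gripper":1},{"x":0,"y":0,"z":0,"yaw":0,"gripper":1}]'; python3 - <<'E'
from b import *
f=grab('scene'); cv2.imwrite('pics/s2.png',cv2.resize(f['pixels'][210:370,340:520,::-1],None,fx=3.6,fy=3.6,interpolation=cv2.INTER_CUBIC))
seq([[-148,-59,59]])
E
```

```text
time_s: 10.07
ee_pos: [631.5, 152.7, 68.2]
ee_rot: [179.9, -38.6, 93.4]
force: [-0.3, 0.0, -0.0]
gripper_width: 91.0
now box [-155.93  -64.39   68.14] rot [179.88 -38.6   93.42]
[-148  -59   59] d [ 0.05 -0.54  1.21]
```

View pics/s2.png

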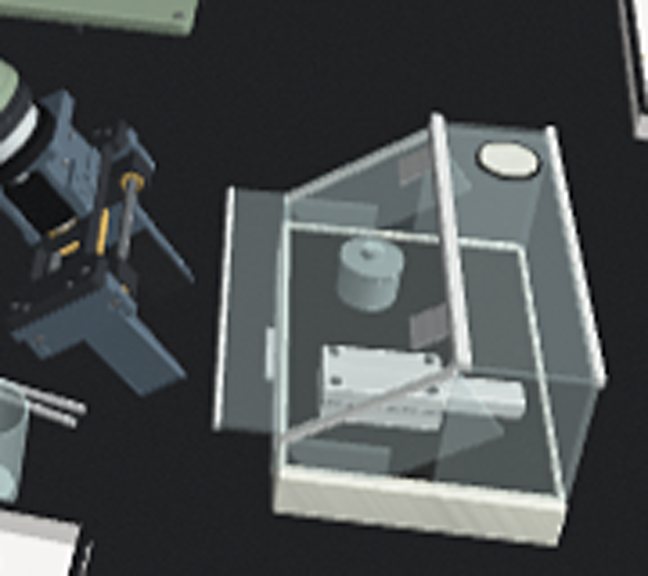

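```bash
python3 - <<'E'
from b import *
import pickle
f=pickle.load(open('f0.pkl','rb'))['scene']; p,Rt=tool(); q=lambda P:(proj(f,P)-[340,210])*3.6
for y in(45,-45,59,-59):
  for x in(-16,16): print(y,x,q(p+Rt@[x,y,22]))
for P in([-131,-131,64],[-131,131,64],[-131,-59,64]): print(P,q(world(P)))
E
```

```text
45 -16 [[174.19 422.26]]
45 16 [[213.82 404.75]]
-45 -16 [[182.01 335.25]]
-45 16 [[219.4  317.73]]
59 -16 [[172.89 436.78]]
59 16 [[212.89 419.28]]
-59 -16 [[183.14 322.61]]
-59 16 [[220.21 305.11]]
[-131, -131, 64] [[210.67 423.79]]
[-131, 131, 64] [[226.3  189.51]]
[-131, -59, 64] [[215.51 351.19]]
```

```bash
python3 - <<'E'
from b import *
st=telemetry.state(); print(st['time_s'],st['ee_pos'],st['qvel'])
f=grab('scene','s3full.png'); g=grab('top','t3full.png')
n=cv2.resize(f['pixels'][210:370,340:520,::-1],None,fx=3.6,fy=3.6,interpolation=cv2.INTER_CUBIC); o=cv2.imread('pics/s2.png')
d=np.abs(n.astype(int)-o).max(2)>60; print('diff px',d.sum())
p,Rt=tool()
c=f['pixels'][210:370,340:520,::-1]; c=cv2.resize(c,None,fx=2.2,fy=2.2)
t=cv2.resize(g['pixels'][140:320,100:300,::-1],None,fx=2,fy=2)
for y in(45,-45):
  for x in(-16,16):
    P=p+Rt@[x,y,22]
    for F,im,o,k in((f,c,[340,210],2.2),(g,t,[100,140],2)):
        u=(proj(F,P)[0]-o)*k; cv2.circle(im,tuple(int(v) for v in u),3,(0,0,255),-1)
w=np.zeros((380,800,3),np.uint8); w[:c.shape[0],:c.shape[1]]=c; w[:t.shape[0],400:800]=t; cv2.imwrite('pics/c3.png',w)
s1=grab
E
```

```text
10.1167 [631.46 152.23  68.14] [-0.53  0.05  0.04 -0.29 -0.2  -0.13]
diff px 15
```

View pics/c3.png

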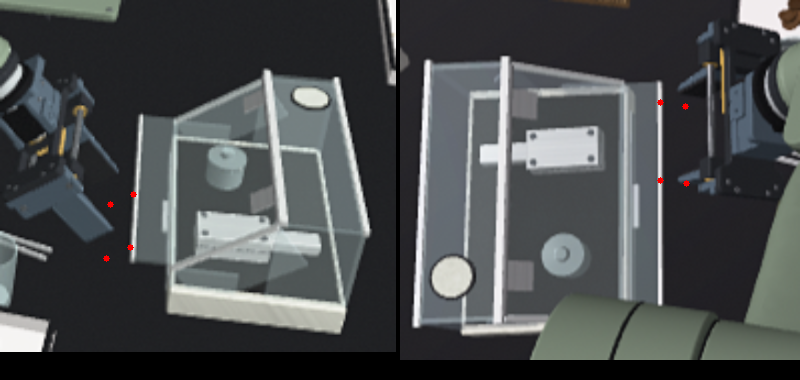

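```bash
python3 - <<'E'
from b import *
import pickle
F=pickle.load(open('f0.pkl','rb')); p,Rt=tool()
for z in(22,10,0,-5,-10): print(z,[((proj(F['scene'],p+Rt@[x,y,z])[0]-[340,210])*2.2).round() for y in(45,59) for x in(-16,16)],[((proj(F['top'],p+Rt@[x,y,z])[0]-[100,140])*2).round()+[400,0] for y in(-59,-45,45,59) for x in (16,)])
print(telemetry.state()['qpos'])
E
```

```text
22 [array([106., 258.]), array([130., 247.]), array([105., 267.]), array([130., 256.])] [array([661., 193.]), array([661., 180.]), array([661., 102.]), array([661.,  90.])]
10 [array([100., 251.]), array([124., 240.]), array([ 99., 260.]), array([123., 249.])] [array([666., 191.]), array([666., 178.]), array([666., 100.]), array([666.,  88.])]
0 [array([ 95., 245.]), array([119., 234.]), array([ 94., 254.]), array([118., 243.])] [array([670., 189.]), array([670., 177.]), array([670.,  97.]), array([670.,  85.])]
-5 [array([ 92., 242.]), array([116., 231.]), array([ 91., 251.]), array([115., 240.])] [array([673., 188.]), array([673., 176.]), array([672.,  96.]), array([672.,  84.])]
-10 [array([ 89., 239.]), array([114., 228.]), array([ 88., 248.]), array([113., 237.])] [array([675., 188.]), array([675., 175.]), array([674.,  95.]), array([674.,  83.])]
[ -6.93  35.02  94.12  42.27  65.91 -33.38]
```

```bash
python3 - <<'E'
from b import *
import pickle
F=pickle.load(open('f0.pkl','rb')); p=np.array([244.6,519.9,198.0]); Rt=R.from_euler('xyz',[-180,0,154.8],degrees=True).as_matrix()
im=cv2.imread('pics/scene0.png'); c=cv2.resize(im[120:220,500:600],None,fx=5,fy=5,interpolation=cv2.INTER_CUBIC)
for z,col in((22,(0,0,255)),(0,(0,255,0)),(-15,(255,0,255))):
  for y in(-59,-45,45,59):
   for x in(-16,16):
    u=(proj(F['scene'],p+Rt@[x,y,z])[0]-[500,120])*5; cv2.circle(c,tuple(int(v) for v in u),3,col,-1)
cv2.imwrite('pics/c4.png',c)
E
```

```text
(no output)
```

View pics/c4.png

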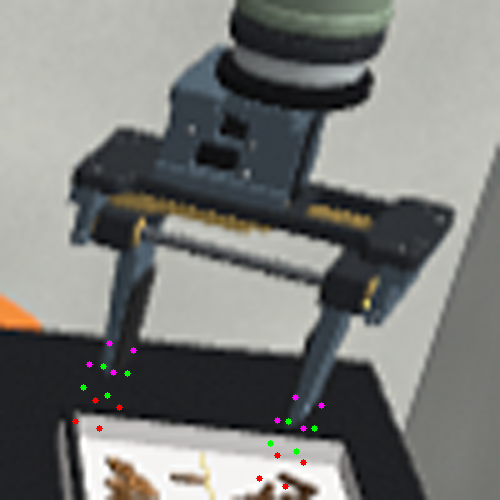

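```bash
python3 -m inch '[{"x":-0.3,"y":-0.3,"z":0,"yaw":0,"gripper":1},{"x":0,"y":-0.2,"z":0.8,"yaw":0,"gripper":1},{"x":0,"y":0,"z":0.8,"yaw":0,"gripper":1},{"x":0,"y":0,"z":0.8,"yaw":0,"gripper":1},{"x":0,"y":0,"z":0.8,"yaw":0,"gripper":1},{"x":0,"y":0,"z":0.8,"yaw":0,"gripper":1},{"x":0,"y":0,"z":0,"yaw":0,"gripper":1}]'; python3 - <<'E'
from b import *
f=grab('scene','s4full.png');g=grab('top')
c=cv2.resize(f['pixels'][230:370,350:490,::-1],None,fx=2.85,fy=2.85,interpolation=cv2.INTER_CUBIC)
t=cv2.resize(g['pixels'][160:300,160:300,::-1],None,fx=2.85,fy=2.85,interpolation=cv2.INTER_CUBIC)
cv2.imwrite('pics/c5.png',np.hstack([c,t])); seq([])
E
```

```text
time_s: 10.8
ee_pos: [623.5, 175.7, 32.3]
ee_rot: [-179.8, -38.6, 93.3]
force: [-1.2, 0.6, -0.3]
gripper_width: 91.3
now box [-132.81  -58.74   33.56] rot [-179.95  -38.62   93.34]
```

View pics/c5.png

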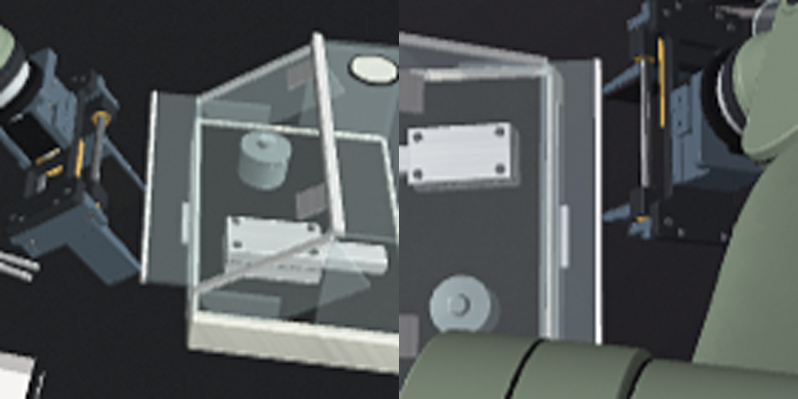

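```bash
python3 -m inch '[{"x":0,"y":0,"z":0.5,"yaw":0,"gripper":1},{"x":0,"y":0,"z":0.5,"yaw":0,"gripper":1},{"x":0,"y":0,"z":0,"yaw":0,"gripper":1}]';python3 -m inch '[{"x":0.2,"y":0,"z":0,"yaw":0,"gripper":1},{"x":0.2,"y":0,"z":0,"yaw":0,"gripper":1},{"x":0,"y":0,"z":0,"yaw":0,"gripper":1}]';python3 -m inch '[{"x":0.2,"y":0,"z":0,"yaw":0,"gripper":1},{"x":0.2,"y":0,"z":0,"yaw":0,"gripper":1},{"x":0,"y":0,"z":0,"yaw":0,"gripper":1}]'; python3 -c "
from b import *
seq([])"
```

```text
time_s: 11.15
ee_pos: [623.9, 181.2, 25.6]
ee_rot: [-179.9, -38.6, 93.3]
force: [-0.6, 0.2, 0.4]
gripper_width: 91.2
time_s: 11.4
ee_pos: [624.5, 184.1, 29.3]
ee_rot: [179.9, -38.6, 93.4]
force: [-0.3, 0.0, -0.4]
gripper_width: 91.1
time_s: 11.65
ee_pos: [624.3, 185.5, 30.4]
ee_rot: [179.9, -38.4, 93.4]
force: [0.7, -4.5, -2.7]
gripper_width: 91.0
now box [-122.29  -59.13   30.36] rot [179.91 -38.39  93.4 ]
```

```bash
python3 -m inch '[{"x":0.5,"y":0,"z":-1.2,"yaw":0,"gripper":1},{"x":0.5,"y":0,"z":-1.3,"yaw":0,"gripper":1},{"x":0.6,"y":0,"z":-1.3,"yaw":0,"gripper":1},{"x":0.6,"y":0,"z":-1.3,"yaw":0,"gripper":1},{"x":0,"y":0,"z":0,"yaw":0,"gripper":1}]'; python3 - <<'E'
from b import *
f=grab('scene');g=grab('top')
c=cv2.resize(f['pixels'][230:370,350:490,::-1],None,fx=2.85,fy=2.85,interpolation=cv2.INTER_CUBIC)
t=cv2.resize(g['pixels'][160:300,160:300,::-1],None,fx=2.85,fy=2.85,interpolation=cv2.INTER_CUBIC)
cv2.imwrite('pics/c6.png',np.hstack([c,t])); seq([])
# lip outer bright edge column in top view before/after
p=g['pixels'].astype(int).sum(2); print([int(p[r,215:260].argmax()+215) for r in (185,190,280,290)])
for th in(0,10,20,30):
    r=np.array([-141,-75.]); q=np.radians(th); e=[10+np.cos(q)*r[0]+np.sin(q)*r[1],100,141-np.sin(q)*r[0]+np.cos(q)*r[1]]
    print(th,proj(g,world(e)))
E
```

```text
time_s: 12.07
ee_pos: [625.5, 167.7, 85.4]
ee_rot: [179.7, -38.1, 93.5]
force: [-0.5, -13.3, -2.7]
gripper_width: 91.3
now box [-139.9   -59.26   83.74] rot [179.82 -38.13  93.42]
[232, 232, 232, 232]
0 [[230.38 283.74]]
10 [[233.17 282.32]]
20 [[233.72 280.83]]
30 [[231.83 279.31]]
```

View pics/c6.png

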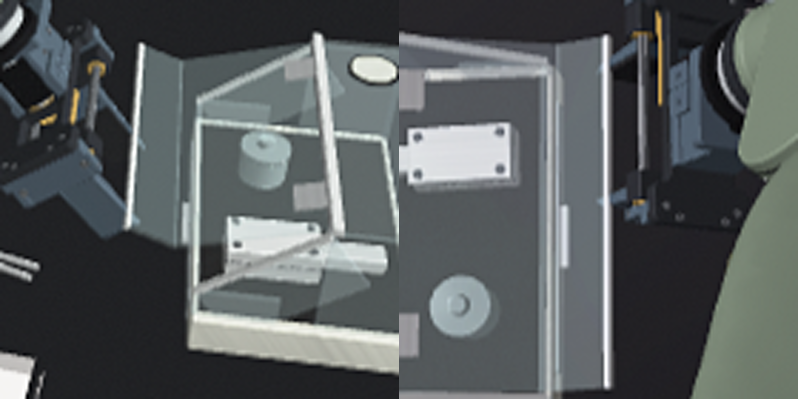

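```bash
python3 -m inch '[{"x":0.7,"y":0,"z":-1.2,"yaw":0,"gripper":1},{"x":0.8,"y":0,"z":-1.1,"yaw":0,"gripper":1},{"x":0.9,"y":0,"z":-1,"yaw":0,"gripper":1},{"x":1,"y":0,"z":-1,"yaw":0,"gripper":1}]'; python3 -m inch '[{"x":1.1,"y":0,"z":-0.8,"yaw":0,"gripper":1},{"x":1.1,"y":0,"z":-0.8,"yaw":0,"gripper":1},{"x":0,"y":0,"z":0,"yaw":0,"gripper":1}]'; python3 -c "
from b import *
seq([])
g=grab('top');f=grab('scene')
for th in(20,30,40,50,60,70):
    q=np.radians(th); E=[]
    for Y in (131,-131):
        r=np.array([-141,-75.]); e=[10+np.cos(q)*r[0]+np.sin(q)*r[1],Y,141-np.sin(q)*r[0]+np.cos(q)*r[1]]; E+=[proj(g,world(e))[0],proj(f,world(e))[0]]
    print(th,*E)
p=g['pixels'].astype(int).sum(2); print([int(p[r,180:250].argmax()+180) for r in (170,190,280,290)])
s=f['pixels'].astype(int).sum(2); print([int(s[r,380:428].argmax()+380) for r in (210,220,230,240,250,260,270)])
"
```

```text
time_s: 12.5
ee_pos: [625.2, 169.2, 139.5]
ee_rot: [179.9, -38.3, 93.3]
force: [0.2, -5.8, -1.2]
gripper_width: 91.4
time_s: 12.75
ee_pos: [625.5, 179.1, 168.9]
ee_rot: [179.6, -38.6, 93.6]
force: [0.6, -3.7, -0.7]
gripper_width: 91.1
now box [-128.76  -59.97  168.92] rot [179.64 -38.57  93.55]
20 [233.75 296.01] [398.26 246.  ] [233.53 173.19] [392.93 309.58]
30 [231.84 294.92] [398.53 237.51] [231.71 168.76] [393.18 300.35]
40 [227.32 293.86] [400.63 229.03] [227.41 164.19] [395.61 291.14]
50 [220.08 292.88] [404.56 220.82] [220.56 159.63] [400.24 282.24]
60 [210.16 292.02] [410.26 213.13] [211.18 155.23] [407.03 273.93]
70 [197.71 291.32] [417.62 206.25] [199.43 151.19] [415.84 266.51]
[216, 212, 216, 216]
[390, 407, 406, 406, 405, 405, 404]
```

```bash
python3 -m inch '[{"x":1.2,"y":0,"z":-0.5,"yaw":0,"gripper":1},{"x":1.2,"y":0,"z":-0.5,"yaw":0,"gripper":1},{"x":1.2,"y":0,"z":-0.3,"yaw":0,"gripper":1},{"x":1.2,"y":0,"z":-0.3,"yaw":0,"gripper":1},{"x":1.25,"y":0,"z":-0.1,"yaw":0,"gripper":1},{"x":1.25,"y":0,"z":0,"yaw":0,"gripper":1},{"x":0,"y":0,"z":0,"yaw":0,"gripper":1}]'; cat > th.py <<'E'
from b import *
def theta():
    g=grab('top')
    p=g['pixels'].astype(int).sum(2)[281:289,130:250].mean(0)
    best=[]
    for th in np.arange(0,122,1.):
        q=np.radians(th); r=np.array([-141,-75.]); e=[10+np.cos(q)*r[0]+np.sin(q)*r[1],120,141-np.sin(q)*r[0]+np.cos(q)*r[1]]
        u=proj(g,world(e))[0]; i=int(round(u[0]))-130
        if 0<=i<120: best.append((int(p[i]),int(th),int(u[0])))
    print('theta cands',sorted(best)[-4:])
theta(); seq([])
E
python3 th.py
```

```text
time_s: 13.43
ee_pos: [621.5, 226.8, 226.1]
ee_rot: [179.9, -38.7, 93.5]
force: [0.9, -5.1, 2.7]
gripper_width: 91.4
theta cands [(680, 84, 176), (698, 83, 178), (723, 101, 147), (725, 100, 149)]
now box [-81.83 -58.75 225.05] rot [179.94 -38.6   93.44]
```

```bash
python3 -m inch '[{"x":1.3,"y":0,"z":0,"yaw":0,"gripper":1},{"x":1.3,"y":0,"z":0.1,"yaw":0,"gripper":1},{"x":1.3,"y":0,"z":0.2,"yaw":0,"gripper":1},{"x":1.3,"y":0,"z":0.3,"yaw":0,"gripper":1},{"x":0,"y":0,"z":0,"yaw":0,"gripper":1}]'; python3 - <<'E'
from th import *
seq([[-35.5,-59,252],[-36,-59,235],[-6,-59,155],[-3,-59,75],[-1,-59,38]])
E
```

```text
time_s: 13.9
ee_pos: [618.7, 272.3, 253.2]
ee_rot: [180.0, -38.7, 93.5]
force: [0.8, -2.4, -0.6]
gripper_width: 91.1
theta cands [(534, 110, 131), (636, 101, 147), (648, 100, 149), (739, 106, 138)]
now box [-36.3  -58.53 252.61] rot [179.97 -38.63  93.47]
now box [-36.3  -58.53 252.61] rot [179.97 -38.63  93.47]
[-36. -59. 252.] d [0.02 0.05 0.1 ]
[-36 -59 235] d [-1.1 -0.   1.3]
[ -6 -59 155] d [-2.65  0.    8.12]
[ -3 -59  75] d [-4.76 -0.    6.44]
[ -1 -59  38] d [-2.15 -0.    3.02]
```

```bash
python3 -m inch '[{"x":-0.4,"y":0,"z":0.7,"yaw":0,"gripper":1},{"x":-0.5,"y":0,"z":0.7,"yaw":0,"gripper":1},{"x":-0.4,"y":0,"z":1.3,"yaw":0,"gripper":1},{"x":-0.5,"y":0,"z":1.6,"yaw":0,"gripper":1},{"x":-0.5,"y":0,"z":1.6,"yaw":0,"gripper":1},{"x":-0.5,"y":0,"z":1.6,"yaw":0,"gripper":1},{"x":0,"y":0,"z":0,"yaw":0,"gripper":1}]'; python3 - <<'E'
from th import *
seq([[-6,-59,155],[-3,-59,75],[-1,-59,38]])
E
```

```text
time_s: 14.53
ee_pos: [616.4, 293.8, 171.5]
ee_rot: [-179.6, -38.4, 93.1]
force: [0.9, -2.9, -5.8]
gripper_width: 91.3
theta cands [(637, 101, 147), (648, 100, 149), (753, 106, 138), (753, 107, 137)]
now box [-13.85 -57.61 172.78] rot [-179.67  -38.42   93.16]
now box [-13.85 -57.61 172.78] rot [-179.67  -38.42   93.16]
[ -6 -59 155] d [-0.49  0.15  1.88]
[ -3 -59  75] d [-4.74  0.04  6.45]
[ -1 -59  38] d [-2.14  0.02  3.02]
```

Good: the flap is up 106° and following. Now down to z≈75, checking.

```bash
python3 -m inch '[{"x":-0.4,"y":0.05,"z":1.3,"yaw":0,"gripper":1},{"x":-0.7,"y":0.05,"z":1.3,"yaw":0,"gripper":1},{"x":-0.9,"y":0.05,"z":1.3,"yaw":0,"gripper":1},{"x":-0.9,"y":0,"z":1.3,"yaw":0,"gripper":1},{"x":-0.9,"y":0,"z":1.2,"yaw":0,"gripper":1},{"x":-0.9,"y":0,"z":1.2,"yaw":0,"gripper":1},{"x":0,"y":0,"z":0,"yaw":0,"gripper":1}]'; python3 - <<'E'
from th import *
seq([[-3,-59,75],[-1,-59,38]])
f=grab('scene')
c=cv2.resize(f['pixels'][180:380,350:530,::-1],None,fx=2.2,fy=2.2,interpolation=cv2.INTER_CUBIC)
g=grab('top'); w=grab('wrist')
t=cv2.resize(g['pixels'][150:320,100:280,::-1],None,fx=2.2,fy=2.2,interpolation=cv2.INTER_CUBIC)
o=np.zeros((600,800,3),np.uint8);o[:c.shape[0],:c.shape[1]]=c;o[:t.shape[0],400:400+t.shape[1]]=t
w=cv2.resize(w['pixels'][:,:,::-1],(200,150)); o[445:595,10:210]=w
cv2.imwrite('pics/c7.png',o)
E
```

```text
time_s: 15.17
ee_pos: [616.8, 305.1, 83.5]
ee_rot: [-179.6, -38.5, 93.1]
force: [0.1, -2.1, -3.2]
gripper_width: 91.5
theta cands [(689, 85, 175), (697, 84, 176), (723, 101, 147), (725, 100, 149)]
now box [ -2.09 -59.11  85.12] rot [-179.68  -38.58   93.15]
now box [ -2.09 -59.11  85.12] rot [-179.68  -38.58   93.15]
[ -3 -59  75] d [-0.7  -0.01  0.73]
[ -1 -59  38] d [-2.15  0.02  3.02]
```

View pics/c7.png

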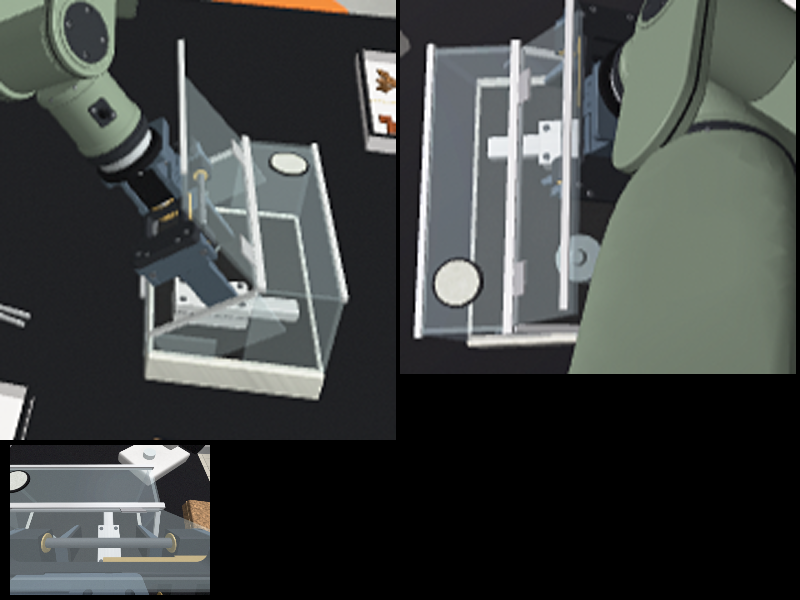

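```bash
python3 -m inch '[{"x":-0.6,"y":0,"z":0.8,"yaw":0,"gripper":1},{"x":-0.6,"y":0,"z":0.8,"yaw":0,"gripper":1},{"x":-0.6,"y":0,"z":0.8,"yaw":0,"gripper":1},{"x":-0.6,"y":0,"z":0.8,"yaw":0,"gripper":1},{"x":0,"y":0,"z":0,"yaw":0,"gripper":1}]'; python3 -m inch '[{"x":-0.2,"y":0,"z":0.25,"yaw":0,"gripper":1},{"x":0,"y":0,"z":0,"yaw":0,"gripper":1}]';  python3 -m inch '[{"x":-0.2,"y":0,"z":0.25,"yaw":0,"gripper":1},{"x":0,"y":0,"z":0,"yaw":0,"gripper":1}]';python3 -c "
from b import *
seq([])"
```

```text
time_s: 15.78
ee_pos: [617.3, 306.5, 44.8]
ee_rot: [-179.7, -38.6, 93.1]
force: [-1.6, -0.7, -2.3]
gripper_width: 91.1
time_s: 15.95
ee_pos: [618.3, 306.9, 43.7]
ee_rot: [-179.9, -38.6, 93.3]
force: [0.8, -0.5, -2.2]
gripper_width: 91.3
time_s: 16.12
ee_pos: [618.7, 306.8, 41.1]
ee_rot: [180.0, -38.6, 93.3]
force: [0.6, -1.1, -1.7]
gripper_width: 91.4
now box [ -0.85 -60.55  41.1 ] rot [179.97 -38.6   93.34]
```

```bash
python3 -m inch '[{"x":-0.2,"y":0,"z":0.25,"yaw":0,"gripper":1},{"x":0,"y":0,"z":0,"yaw":0,"gripper":1}]';  python3 -m inch '[{"x":0,"y":0,"z":0,"yaw":0,"gripper":-1},{"x":0,"y":0,"z":0,"yaw":0,"gripper":-1},{"x":0,"y":0,"z":0,"yaw":0,"gripper":-1},{"x":0,"y":0,"z":0,"yaw":0,"gripper":-1},{"x":0,"y":0,"z":0,"yaw":0,"gripper":-1},{"x":0,"y":0,"z":0,"yaw":0,"gripper":-1},{"x":0,"y":0,"z":0,"yaw":0,"gripper":-1},{"x":0,"y":0,"z":0,"yaw":0,"gripper":-1}]' 50;python3 -c "
from b import *
seq([])"
```

```text
time_s: 16.28
ee_pos: [618.6, 306.7, 37.8]
ee_rot: [180.0, -38.6, 93.3]
force: [0.8, -2.8, -0.8]
gripper_width: 91.3
time_s: 16.95
ee_pos: [618.7, 306.8, 38.1]
ee_rot: [180.0, -38.6, 93.4]
force: [0.2, -0.3, -2.5]
gripper_width: 44.1
now box [ -0.86 -60.52  38.11] rot [179.97 -38.6   93.35]
```

```bash
python3 -m inch '[{"x":0.5,"y":0,"z":-0.6,"yaw":0,"gripper":-1},{"x":0.5,"y":0,"z":-0.6,"yaw":0,"gripper":-1},{"x":0.5,"y":0,"z":-0.6,"yaw":0,"gripper":-1},{"x":0.5,"y":0,"z":-0.6,"yaw":0,"gripper":-1},{"x":0.5,"y":0,"z":-0.6,"yaw":0,"gripper":-1},{"x":0,"y":0,"z":0,"yaw":0,"gripper":-1}]';  python3 -m inch '[{"x":-1,"y":0,"z":-0.8,"yaw":0,"gripper":-1},{"x":-1,"y":0,"z":-0.8,"yaw":0,"gripper":-1},{"x":-1,"y":0,"z":-0.8,"yaw":0,"gripper":-1},{"x":-1,"y":0,"z":-0.8,"yaw":0,"gripper":-1},{"x":-1,"y":0,"z":-0.8,"yaw":0,"gripper":-1},{"x":-1,"y":0,"z":-0.8,"yaw":0,"gripper":-1},{"x":0,"y":0,"z":0,"yaw":0,"gripper":-1}]' ;python3 -c "
from th import *
"
```

```text
time_s: 17.45
ee_pos: [619.2, 307.8, 79.4]
ee_rot: [179.8, -38.6, 93.5]
force: [-0.1, -2.8, -4.7]
gripper_width: 43.6
time_s: 18.03
ee_pos: [623.8, 227.1, 76.6]
ee_rot: [180.0, -38.5, 93.2]
force: [-0.0, -6.9, -3.6]
gripper_width: 43.6
theta cands [(622, 58, 212), (649, 54, 216), (716, 101, 147), (718, 100, 149)]
now box [-80.22 -61.09  76.84] rot [179.93 -38.49  93.27]
```

```bash
python3 -m inch '[{"x":-1,"y":0,"z":-0.8,"yaw":0,"gripper":-1},{"x":-1,"y":0,"z":-0.8,"yaw":0,"gripper":-1},{"x":-1,"y":0,"z":-0.8,"yaw":0,"gripper":-1}]';  python3 -m inch '[{"x":-1,"y":0,"z":-0.8,"yaw":0,"gripper":-1},{"x":-1,"y":0,"z":-0.8,"yaw":0,"gripper":-1},{"x":-1,"y":0,"z":-0.8,"yaw":0,"gripper":-1},{"x":0,"y":0,"z":0,"yaw":0,"gripper":-1}]' ;python3 - <<'E'
from th import *
f=grab('scene','s8full.png');c=f['pixels'][150:400,300:540,::-1]; t=grab('top')['pixels'][140:330,100:310,::-1]
o=np.zeros((480,800,3),np.uint8); c=cv2.resize(c,None,fx=1.7,fy=1.7,interpolation=cv2.INTER_CUBIC);t=cv2.resize(t,None,fx=1.85,fy=1.85,interpolation=cv2.INTER_CUBIC)
o[:c.shape[0],:c.shape[1]]=c;o[:t.shape[0],410:410+t.shape[1]]=t;cv2.imwrite('pics/c8.png',o)
E
```

```text
time_s: 18.33
ee_pos: [625.4, 191.0, 77.3]
ee_rot: [180.0, -38.6, 93.3]
force: [0.7, -0.2, -3.9]
gripper_width: 43.7
time_s: 18.67
ee_pos: [628.0, 151.1, 76.6]
ee_rot: [180.0, -38.5, 93.2]
force: [0.3, -1.5, -5.7]
gripper_width: 43.6
theta cands [(755, 28, 232), (755, 29, 232), (755, 30, 231), (755, 31, 231)]
now box [-155.85  -60.89   76.67] rot [179.98 -38.52  93.24]
```

```bash
python3 -m inch '[{"x":-1,"y":0,"z":-0.8,"yaw":0,"gripper":-1},{"x":-1,"y":0,"z":-0.8,"yaw":0,"gripper":-1},{"x":-1,"y":0,"z":-0.8,"yaw":0,"gripper":-1},{"x":-1,"y":0,"z":-0.8,"yaw":0,"gripper":-1},{"x":-1,"y":0,"z":-0.8,"yaw":0,"gripper":-1},{"x":-1,"y":0,"z":-0.8,"yaw":0,"gripper":-1},{"x":0,"y":0,"z":0,"yaw":0,"gripper":-1}]' ;python3 - <<'E'
from th import *
f=grab('scene','s8full.png');c=f['pixels'][150:400,300:540,::-1]; t=grab('top')['pixels'][140:330,100:310,::-1]
o=np.zeros((480,800,3),np.uint8); c=cv2.resize(c,None,fx=1.7,fy=1.7,interpolation=cv2.INTER_CUBIC);t=cv2.resize(t,None,fx=1.85,fy=1.85,interpolation=cv2.INTER_CUBIC)
o[:c.shape[0],:c.shape[1]]=c;o[:t.shape[0],410:410+t.shape[1]]=t;cv2.imwrite('pics/c8.png',o)
E
```

```text
time_s: 19.4
ee_pos: [633.1, 74.3, 77.5]
ee_rot: [179.9, -38.5, 93.2]
force: [-0.2, 0.4, -3.3]
gripper_width: 43.8
theta cands [(527, 110, 131), (626, 58, 212), (717, 101, 147), (721, 100, 149)]
now box [-232.39  -61.22   77.63] rot [179.93 -38.62  93.23]
```

View pics/c8.png

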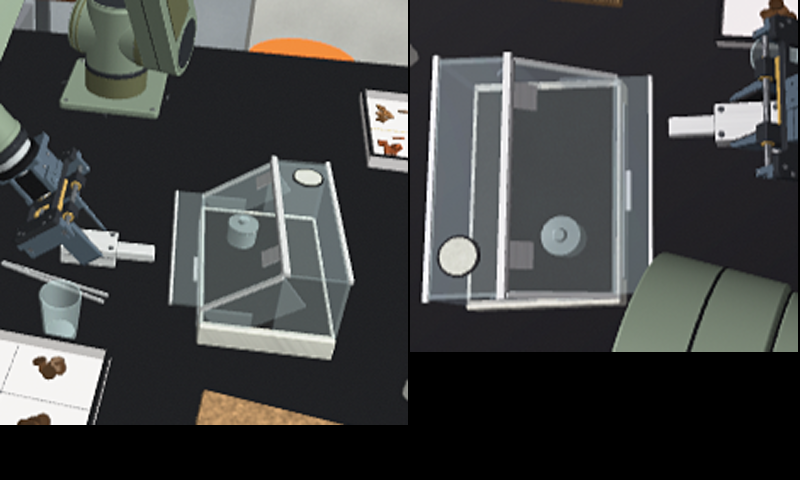

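```bash
python3 -m inch '[{"x":0,"y":-2,"z":0,"yaw":0,"gripper":-1},{"x":0,"y":-3,"z":0,"yaw":0,"gripper":-1},{"x":0,"y":-3,"z":0,"yaw":0,"gripper":-1},{"x":0,"y":-3,"z":0,"yaw":0,"gripper":-1},{"x":0,"y":-2.5,"z":0,"yaw":0,"gripper":-1},{"x":-0.5,"y":-1.5,"z":0.6,"yaw":0,"gripper":-1},{"x":-0.9,"y":0,"z":1.1,"yaw":0,"gripper":-1},{"x":-0.9,"y":0,"z":1.1,"yaw":0,"gripper":-1},{"x":-0.9,"y":0,"z":1.1,"yaw":0,"gripper":-1},{"x":-0.6,"y":0,"z":0.8,"yaw":0,"gripper":-1},{"x":-0.3,"y":0,"z":0.4,"yaw":0,"gripper":-1},{"x":0,"y":0,"z":0,"yaw":0,"gripper":-1}]' ;python3 -m inch '[{"x":-0.1,"y":0,"z":0.15,"yaw":0,"gripper":-1},{"x":0,"y":0,"z":0,"yaw":0,"gripper":-1}]';python3 -m inch '[{"x":-0.1,"y":0,"z":0.15,"yaw":0,"gripper":-1},{"x":0,"y":0,"z":0,"yaw":0,"gripper":-1}]'
```

```text
time_s: 20.55
ee_pos: [481.9, 69.1, 11.3]
ee_rot: [-179.9, -38.7, 93.3]
force: [-0.1, 0.1, -3.4]
gripper_width: 43.8
time_s: 20.72
ee_pos: [482.6, 68.8, 10.4]
ee_rot: [179.9, -38.6, 93.4]
force: [-0.1, -0.4, -3.3]
gripper_width: 43.6
time_s: 20.88
ee_pos: [482.4, 68.8, 8.5]
ee_rot: [179.9, -38.6, 93.4]
force: [0.8, -0.6, -3.9]
gripper_width: 43.6
```

```bash
for i in 1 2 3 ; do python3 -m inch '[{"x":-0.1,"y":0,"z":0.15,"yaw":0,"gripper":-1},{"x":0,"y":0,"z":0,"yaw":0,"gripper":-1},{"x":0,"y":0,"z":0,"yaw":0,"gripper":-1}]' | grep -E 'pos|force'; done
```

```text
ee_pos: [482.2, 69.0, 6.5]
force: [-0.9, -0.4, -3.1]
ee_pos: [482.1, 69.2, 4.6]
force: [-0.6, 0.8, -3.4]
ee_pos: [482.1, 69.4, 2.8]
force: [0.1, 0.1, -3.7]
```

```bash
for i in 1 2 3; do python3 -m inch '[{"x":-0.05,"y":0,"z":0.08,"yaw":0,"gripper":-1},{"x":0,"y":0,"z":0,"yaw":0,"gripper":-1},{"x":0,"y":0,"z":0,"yaw":0,"gripper":-1}]' | grep -E 'pos|force'; done
```

```text
ee_pos: [482.2, 69.4, 2.1]
force: [-0.3, -0.5, -2.0]
ee_pos: [482.2, 69.4, 2.1]
force: [-2.2, -4.4, 5.8]
ee_pos: [482.2, 69.5, 2.1]
force: [-4.0, -7.2, 11.8]
```

```bash
python3 -m inch '[{"x":0.05,"y":0,"z":-0.08,"yaw":0,"gripper":-1},{"x":0,"y":0,"z":0,"yaw":0,"gripper":0.6},{"x":0,"y":0,"z":0,"yaw":0,"gripper":1},{"x":0,"y":0,"z":0,"yaw":0,"gripper":1},{"x":0,"y":0,"z":0,"yaw":0,"gripper":1},{"x":0,"y":0,"z":-1.5,"yaw":0,"gripper":1},{"x":0,"y":0,"z":-3,"yaw":0,"gripper":1},{"x":0,"y":0,"z":-4,"yaw":0,"gripper":1},{"x":0,"y":0,"z":-4,"yaw":0,"gripper":1},{"x":0,"y":0,"z":-4,"yaw":0,"gripper":1},{"x":2,"y":0,"z":-3,"yaw":0,"gripper":1},{"x":2,"y":0,"z":-3,"yaw":0,"gripper":1}]'; python3 -c "
from h import *
print(telemetry.state()['qpos'])"
```

```text
time_s: 23.38
ee_pos: [488.3, -40.5, 203.1]
ee_rot: [-179.9, -38.6, 93.2]
force: [0.1, -0.1, -1.0]
gripper_width: 91.2
[-28.52256401  20.48921851  97.41789663  32.13867117  85.70865652
 -41.0736079 ]
```

```bash
python3 -m inch '[{"x":0.5,"y":-2.8,"z":-2,"yaw":0,"gripper":1},{"x":0.5,"y":-2.8,"z":-2,"yaw":0,"gripper":1},{"x":0.5,"y":-2.8,"z":-2,"yaw":0,"gripper":1},{"x":0,"y":-2.8,"z":-2.2,"yaw":0,"gripper":1},{"x":0,"y":-2.8,"z":-2.2,"yaw":0,"gripper":1},{"x":-0.6,"y":-2.6,"z":-2.6,"yaw":0,"gripper":1},{"x":-0.6,"y":-2.6,"z":-2.6,"yaw":0,"gripper":1},{"x":-1,"y":-2.6,"z":-2.6,"yaw":0,"gripper":1},{"x":-1,"y":-2.6,"z":-2.6,"yaw":0,"gripper":1},{"x":-1,"y":-2.6,"z":-2.6,"yaw":0,"gripper":1},{"x":-1,"y":-2.6,"z":-2.6,"yaw":0,"gripper":1},{"x":-1,"y":-2.6,"z":-2.6,"yaw":0,"gripper":1}]'; python3 - <<'E'
from h import *
print(telemetry.state()['qpos'])
# mould on the bench, top view: bright low-saturation region
f=grab('top','t9.png')
im=f['pixels'].astype(int); m=((im.min(2)>140)&(im.max(2)-im.min(2)<25)).astype(np.uint8); m[:,:232]=0; m[:200]=0;m[340:]=0; m[:,420:]=0
cs,_=cv2.findContours(m,0,2)
for c in cs:
    if cv2.contourArea(c)>60:
        r=cv2.minAreaRect(c); print(r,cv2.boundingRect(c),onz(f,*r[0],30)); M=cv2.moments(c)
        bp=cv2.boxPoints(r); print([onz(f,*q,26)[:2].round(1) for q in bp])
E
```

```text
time_s: 24.38
ee_pos: [178.2, -273.7, 396.6]
ee_rot: [180.0, -38.6, 93.3]
force: [0.1, -0.1, 0.1]
gripper_width: 91.1
[-70.07306444  11.028826    82.45912001  12.35825412 123.34387576
 -70.04066554]
((405.5, 320.5), (37.0, 27.0), 90.0) (392, 302, 28, 38) [ 396.37472533 -215.14316452   30.        ]
[array([ 436.5, -186.3]), array([ 437.7, -246.3]), array([ 357. , -244.9]), array([ 355.8, -185.8])]
((274.4406433105469, 279.3715515136719), (19.919797897338867, 59.391483306884766), 86.98721313476562) (245, 268, 60, 22) [481.20421975  76.8552969   30.        ]
[array([499.2, 146.1]), array([509. ,  12.6]), array([464.2,   9. ]), array([454.5, 141.4])]
((312.1764831542969, 221.2941436767578), (75.18604278564453, 7.761139392852783), 14.03624439239502) (275, 209, 74, 25) [616.23909128  -4.2040576   30.        ]
[array([628.1,  82.4]), array([646.1,  78.8]), array([606.3, -90.1]), array([588.6, -86. ])]
```

```bash
for i in 1 2; do python3 -m inch '[{"x":0,"y":-1.3,"z":-3.8,"yaw":0,"gripper":1},{"x":0,"y":-1.3,"z":-3.8,"yaw":0,"gripper":1},{"x":0,"y":-1.3,"z":-3.8,"yaw":0,"gripper":1},{"x":0,"y":-1.3,"z":-3.8,"yaw":0,"gripper":1},{"x":0,"y":-1.3,"z":-3.8,"yaw":0,"gripper":1},{"x":0,"y":-1.3,"z":-3.8,"yaw":0,"gripper":1}]'; python3 -c "
from h import *
print(telemetry.state()['qpos'])"; done
```

```text
time_s: 24.93
ee_pos: [109.9, -411.3, 546.3]
ee_rot: [179.5, -36.9, 93.4]
force: [-0.4, -0.7, -0.0]
gripper_width: 91.3
[-80.16309803  24.12728011  41.90932696   8.80263081 150.38673514
 -77.16935291]
time_s: 25.43
ee_pos: [32.9, -460.3, 553.3]
ee_rot: [178.8, -30.4, 93.2]
force: [-0.3, -0.1, 0.2]
gripper_width: 90.8
[-87.85023689  26.61564317  33.43688137   1.35974343 150.39457343
 -89.7543925 ]
```

```bash
for i in 1 2 3; do python3 -m inch '[{"x":0,"y":0,"z":-4,"yaw":0,"gripper":1},{"x":0,"y":0,"z":-4,"yaw":0,"gripper":1},{"x":0,"y":0,"z":-4,"yaw":0,"gripper":1},{"x":0,"y":0,"z":-4,"yaw":0,"gripper":1},{"x":0,"y":0,"z":-4,"yaw":0,"gripper":1},{"x":0,"y":0,"z":-4,"yaw":0,"gripper":1},{"x":0,"y":0,"z":-4,"yaw":0,"gripper":1},{"x":0,"y":0,"z":-4,"yaw":0,"gripper":1}]'|grep ee_; python3 -c "
from h import *
print(telemetry.state()['qpos'])"; done
```

```text
ee_pos: [30.1, -478.2, 589.9]
ee_rot: [178.7, -20.2, 93.0]
[-88.40224576  26.64388627  23.18340036   1.73394286 150.40572679
 -89.78036621]
ee_pos: [24.2, -454.8, 642.7]
ee_rot: [178.5, -10.5, 92.7]
[-89.25846307  23.00673872  17.13269064   2.24632493 150.40512799
 -89.97879462]
ee_pos: [17.3, -402.6, 700.1]
ee_rot: [178.4, -1.2, 92.5]
[-90.51731127  17.18632332  13.65283405   3.11039695 150.40331688
 -90.27161529]
```

```bash
python3 -m inch '[{"x":0,"y":0,"z":-4,"yaw":0,"gripper":1},{"x":0,"y":0,"z":4,"yaw":0,"gripper":1},{"x":0,"y":0,"z":4,"yaw":0,"gripper":1},{"x":0,"y":0,"z":4,"yaw":0,"gripper":1},{"x":0,"y":0,"z":4,"yaw":0,"gripper":1},{"x":0,"y":2,"z":3,"yaw":0,"gripper":1},{"x":0,"y":3,"z":2,"yaw":0,"gripper":1},{"x":1,"y":3,"z":1.5,"yaw":0,"gripper":1},{"x":1.5,"y":3,"z":1.5,"yaw":0,"gripper":1},{"x":2,"y":3,"z":1,"yaw":0,"gripper":1},{"x":2.3,"y":3,"z":1,"yaw":0,"gripper":1},{"x":2.3,"y":3,"z":1,"yaw":0,"gripper":1}]'|grep ee_;python3 -m inch '[{"x":2.5,"y":2.5,"z":1,"yaw":0,"gripper":1},{"x":2.5,"y":2.5,"z":1,"yaw":0,"gripper":1},{"x":2.5,"y":2.5,"z":1,"yaw":0,"gripper":1},{"x":2.5,"y":2.5,"z":1,"yaw":0,"gripper":1},{"x":2.5,"y":2.5,"z":1,"yaw":0,"gripper":1},{"x":2.5,"y":2.5,"z":1,"yaw":0,"gripper":1},{"x":2.5,"y":2.5,"z":1,"yaw":0,"gripper":1},{"x":2.5,"y":2.5,"z":1,"yaw":0,"gripper":1},{"x":2.5,"y":2.5,"z":1,"yaw":0,"gripper":1},{"x":2.5,"y":2.5,"z":1,"yaw":0,"gripper":1}]'; python3 - <<'E'
from h import *
p=telemetry.state(); Rt=R.from_euler('xyz',p['ee_rot'],degrees=True).as_matrix()
print(Rt.T@(np.array([478.3,126,150])-p['ee_pos'])/10,p['qpos'])
E
```

```text
ee_pos: [220.3, -296.3, 478.6]
ee_rot: [178.3, -0.1, 92.4]
time_s: 29.27
ee_pos: [462.2, -35.5, 387.0]
ee_rot: [178.3, -0.2, 92.4]
force: [-0.5, -0.4, -0.2]
gripper_width: 91.5
[16.00760848  1.57048209 23.80313037] [-6.13036754  3.41603633 82.21182624  0.41201868 92.67460218 -8.53288181]
```

```bash
python3 -m inch '[{"x":2.3,"y":0.2,"z":2.5,"yaw":-0.3,"gripper":0.3},{"x":2.3,"y":0.2,"z":3,"yaw":0,"gripper":0},{"x":2.3,"y":0.2,"z":3,"yaw":0,"gripper":0},{"x":2.3,"y":0.2,"z":3,"yaw":0,"gripper":0},{"x":2.3,"y":0.2,"z":3,"yaw":0,"gripper":0},{"x":2.3,"y":0.3,"z":3,"yaw":0,"gripper":0},{"x":2.2,"y":0.3,"z":3,"yaw":0,"gripper":0},{"x":0,"y":0,"z":3,"yaw":0,"gripper":0},{"x":0,"y":0,"z":2.5,"yaw":0,"gripper":0},{"x":0,"y":0,"z":0,"yaw":0,"gripper":0}]'|grep ee_; python3 - <<'E'
from h import *
p=telemetry.state(); Rt=R.from_euler('xyz',p['ee_rot'],degrees=True).as_matrix()
print(Rt.T@(np.array([478,124,30])-p['ee_pos'])/10,p['gripper_width'],p['force'])
f=grab('wrist');t=grab('top')
c=t['pixels'][220:340,200:360,::-1]
o=np.hstack([cv2.resize(f['pixels'][:,:,::-1],(400,300)),cv2.resize(c,(400,300),interpolation=cv2.INTER_CUBIC)])
cv2.imwrite('pics/c9.png',o)
# numeric: mould centreline in wrist image
im=f['pixels'].astype(int); 
print(proj(f,[[478,124,15],[476.5,144,15],[483,49.5,30]]).round())
m=(im.min(2)>150)&(im.max(2)-im.min(2)<20)
for r in range(20,480,60): 
    x=np.where(m[r])[0]; print(r,(x.min(),x.max(),len(x)) if len(x) else None)
E
```

```text
ee_pos: [471.1, 124.1, 123.6]
ee_rot: [178.9, -0.0, 94.0]
[-0.05947326  0.50586883  9.37152398] 45.802521866361595 [-0.09009983 -0.52737137 -0.87156005]
[[321. 235.]
 [321. 212.]
 [321. 321.]]
20 (np.int64(247), np.int64(639), 99)
80 (np.int64(255), np.int64(631), 28)
140 (np.int64(402), np.int64(466), 65)
200 None
260 (np.int64(309), np.int64(333), 25)
320 (np.int64(286), np.int64(599), 6)
380 None
440 None
```

```bash
python3 -m inch '[{"x":0,"y":0.3,"z":2,"yaw":0,"gripper":0.2},{"x":0,"y":0.3,"z":2.5,"yaw":0,"gripper":0.2},{"x":0,"y":0,"z":2.5,"yaw":0,"gripper":0.2},{"x":0,"y":0,"z":2.4,"yaw":0,"gripper":0.2},{"x":0,"y":0,"z":0,"yaw":0,"gripper":0.2}]'|grep -E 'ee_|force'; for i in 1 2 3; do python3 -m inch '[{"x":0,"y":0,"z":0.8,"yaw":0,"gripper":0.2},{"x":0,"y":0,"z":0,"yaw":0,"gripper":0.2}]'|grep -E 'pos|force'; done
```

```text
ee_pos: [482.6, 124.7, 32.8]
ee_rot: [178.5, -0.1, 93.9]
force: [-0.2, -0.2, -0.1]
ee_pos: [485.2, 125.5, 27.4]
force: [1.2, 1.0, 0.3]
ee_pos: [484.6, 125.4, 18.6]
force: [-0.7, 0.2, -0.5]
ee_pos: [484.0, 125.4, 9.6]
force: [-0.5, 0.8, 0.1]
```

```bash
for i in 1 2 ; do python3 -m inch '[{"x":0,"y":-0.3,"z":0.5,"yaw":0,"gripper":0.2},{"x":0,"y":0,"z":0,"yaw":0,"gripper":0.2},{"x":0,"y":0,"z":0,"yaw":0,"gripper":0.2}]'|grep -E 'pos|force'; done;  for i in 1 2 3; do python3 -m inch '[{"x":0,"y":0,"z":0.3,"yaw":0,"gripper":0.2},{"x":0,"y":0,"z":0,"yaw":0,"gripper":0.2}]'|grep -E 'pos|force'; done
```

```text
ee_pos: [481.0, 125.2, 4.8]
force: [0.7, 0.7, 0.6]
ee_pos: [478.2, 125.0, -0.3]
force: [-0.7, 0.4, -0.1]
ee_pos: [478.7, 125.1, -3.3]
force: [0.2, -0.2, -0.4]
ee_pos: [478.7, 125.1, -6.4]
force: [-0.1, -0.8, -0.3]
ee_pos: [478.7, 125.1, -9.4]
force: [-0.1, -0.1, -0.2]
```

```bash
for i in 1 2 3; do python3 -m inch '[{"x":0,"y":0,"z":0.2,"yaw":0,"gripper":0.2},{"x":0,"y":0,"z":0,"yaw":0,"gripper":0.2}]'|grep -E 'pos|force'; done
```

```text
ee_pos: [478.8, 125.1, -11.3]
force: [0.1, 0.2, -0.7]
ee_pos: [478.9, 125.1, -13.2]
force: [0.4, 0.4, -0.2]
ee_pos: [479.2, 125.2, -14.0]
force: [-1.2, -0.2, 9.9]
```

```bash
python3 -m inch '[{"x":0,"y":0,"z":-0.5,"yaw":0,"gripper":0.2},{"x":0,"y":0,"z":0,"yaw":0,"gripper":-1},{"x":0,"y":0,"z":0,"yaw":0,"gripper":-1},{"x":0,"y":0,"z":0,"yaw":0,"gripper":-1},{"x":0,"y":0,"z":0,"yaw":0,"gripper":-1},{"x":0,"y":0,"z":0,"yaw":0,"gripper":-1},{"x":0,"y":0,"z":0,"yaw":0,"gripper":-1},{"x":0,"y":0,"z":0,"yaw":0,"gripper":-1}]' 60|grep -vE time; python3 -m inch '[{"x":0,"y":0,"z":-0.5,"yaw":0,"gripper":-1},{"x":0,"y":0,"z":-2,"yaw":0,"gripper":-1},{"x":0,"y":0,"z":-3,"yaw":0,"gripper":-1},{"x":0,"y":0,"z":-3,"yaw":0,"gripper":-1},{"x":0,"y":0,"z":-3,"yaw":0,"gripper":-1},{"x":0,"y":0,"z":-1,"yaw":0,"gripper":-1},{"x":0,"y":0,"z":0,"yaw":0,"gripper":-1}]'; python3 - <<'E'
from h import *
w=grab('wrist','w10.png');t=grab('top','t10.png');s=grab('scene','s10.png')
print(telemetry.state()['qpos'])
E
```

```text
ee_pos: [478.8, 125.1, -10.1]
ee_rot: [178.3, -0.1, 93.9]
force: [0.2, -0.8, 1.1]
gripper_width: 21.2
time_s: 33.87
ee_pos: [476.9, 125.1, 117.2]
ee_rot: [178.0, -0.2, 93.9]
force: [-0.8, 0.1, -4.1]
gripper_width: 21.8
[ 13.46220116  14.28889078 109.01033422  -0.17980026  55.24530252
   9.66483021]
```

```bash
python3 - <<'E'
from h import *
import pickle
np.set_printoptions(precision=1,suppress=True)
f=pickle.load(open('f0.pkl','rb'))['top']; im=f['pixels'].astype(int)
x0,y0,x1,y1=440,200,512,292
c=im[y0:y1,x0:x1]
m=((c.min(2)>110)&(c.max(2)-c.min(2)<30)).astype(np.uint8); m=cv2.morphologyEx(m,cv2.MORPH_CLOSE,np.ones((5,5)))
cs,_=cv2.findContours(m,0,cv2.CHAIN_APPROX_NONE); k=max(cs,key=cv2.contourArea)
ap=cv2.approxPolyDP(k,2.5,True)[:,0]; print(ap+[x0,y0])
W=np.array([onz(f,u+x0,v+y0,30) for u,v in ap])
for i in range(len(W)):
    d=W[i]-W[i-1]; print(W[i-1][:2],W[i][:2],round(float(np.linalg.norm(d)),1),round(float(np.degrees(np.arctan2(d[1],d[0]))),1))
g=((c[:,:,1]-c[:,:,0]>25)).astype(np.uint8)
c2=im[190:300,430:560]; g=((c2[:,:,1]-c2[:,:,0]>25)).astype(np.uint8)
cs,_=cv2.findContours(g,0,2); k=max(cs,key=cv2.contourArea); ap=cv2.approxPolyDP(k,3,True)[:,0]+[430,190]
W=np.array([onz(f,u,v,14) for u,v in ap]); print('green')
for i in range(len(W)):
    d=W[i]-W[i-1]; print(ap[i-1],W[i-1][:2],round(float(np.linalg.norm(d)),1),round(float(np.degrees(np.arctan2(d[1],d[0]))),1))
E
```

```text
[[475 230]
 [451 245]
 [471 276]
 [493 263]
 [477 247]]
[ 564.  -378.8] [ 603.4 -375.8] 39.4 4.4
[ 603.4 -375.8] [ 567.5 -320.1] 66.2 122.8
[ 567.5 -320.1] [ 497.8 -362.8] 81.7 -148.5
[ 497.8 -362.8] [ 528.2 -413.3] 59.0 -59.0
[ 528.2 -413.3] [ 564.  -378.8] 49.8 43.9
green
[474 230] [ 606.9 -378.6] 29.3 -25.5
[479 219] [ 633.3 -391.2] 99.3 121.2
[443 240] [ 581.8 -306.3] 117.3 -148.8
[471 284] [ 481.5 -367. ] 89.0 -59.6
[504 265] [ 526.5 -443.8] 21.2 72.1
[495 262] [ 533.  -423.6] 68.3 121.4
[470 277] [ 497.4 -365.3] 86.0 32.0
[449 245] [ 570.4 -319.8] 69.2 -58.2
```

```bash
cat > p.py <<'E'
from h import *
np.set_printoptions(precision=2,suppress=True)
P=np.array([558.7,-383.3,0]);y=np.radians(-58.6)
A=np.array([[np.cos(y),np.sin(y),0],[-np.sin(y),np.cos(y),0],[0,0,1]])
def rel(ts):
    s=telemetry.state(); p=np.array(s['ee_pos']); Rt=R.from_euler('xyz',s['ee_rot'],degrees=True).as_matrix()
    print('t',s['time_s'],'press',A@(p-P),'rot',s['ee_rot'],'F',s['force'],'w',s['gripper_width'])
    for t in ts:
        q=P+A.T@np.array(t,float); print(t,'d',Rt.T@(q-p)/10); p=q
E
python3 -m inch '[{"x":0,"y":0,"z":0,"yaw":-0.9,"gripper":-1},{"x":0,"y":0,"z":0,"yaw":-1,"gripper":-1},{"x":0,"y":0,"z":0,"yaw":-1,"gripper":-1},{"x":0,"y":0,"z":0,"yaw":-1,"gripper":-1},{"x":0,"y":0,"z":0,"yaw":-1,"gripper":-1},{"x":0,"y":0,"z":0,"yaw":-0.6,"gripper":-1},{"x":0,"y":0,"z":0,"yaw":0,"gripper":-1}]' >/dev/null; python3 -c "
from p import *
rel([[-186,0,80],[-186,0,27],[-105,0,27]])"
```

```text
t 34.6 press [-477.48  191.91  112.53] rot [178.74   0.57 121.44] F [ 0.03  0.7  -3.36] w 21.486733880066886
[-186, 0, 80] d [-29.1  -19.28   3.12]
[-186, 0, 27] d [ 0.05 -0.12  5.3 ]
[-105, 0, 27] d [-8.1  -0.01  0.08]
```

```bash
python3 -m inch '[{"x":-1.6,"y":-1,"z":0,"yaw":0,"gripper":-1},{"x":-2.8,"y":-1.8,"z":0.2,"yaw":0,"gripper":-1},{"x":-2.8,"y":-1.8,"z":0.3,"yaw":0,"gripper":-1},{"x":-2.8,"y":-1.8,"z":0.3,"yaw":0,"gripper":-1},{"x":-2.8,"y":-1.8,"z":0.3,"yaw":0,"gripper":-1},{"x":-2.8,"y":-1.8,"z":0.3,"yaw":0,"gripper":-1},{"x":-2.8,"y":-1.9,"z":0.3,"yaw":0,"gripper":-1},{"x":-2.8,"y":-1.9,"z":0.3,"yaw":0,"gripper":-1},{"x":-2.8,"y":-1.9,"z":0.3,"yaw":0,"gripper":-1},{"x":-2.8,"y":-1.9,"z":0.3,"yaw":0,"gripper":-1},{"x":-2.3,"y":-1.7,"z":0.5,"yaw":0,"gripper":-1},{"x":0,"y":0,"z":0,"yaw":0,"gripper":-1}]' >/dev/null; python3 - <<'E'
from p import *
rel([[-186,0,27],[-105,0,27]])
t=grab('top','t11.png'); s=grab('scene','s11.png')
t=cv2.resize(t['pixels'][190:310,330:560,::-1],(800,417)); 
sc=cv2.resize(s['pixels'][190:310,140:310,::-1],(800,565))
cv2.imwrite('pics/c11.png',t)
# predicted mould corners vs picture (scene): bright mask extents
st=telemetry.state(); print(st['qpos'])
E
```

```text
t 35.6 press [-182.66   -1.99   79.77] rot [178.63   0.61 121.09] F [ 0.35  0.48 -3.22] w 21.486131095789617
[-186, 0, 27] d [0.39 0.07 5.28]
[-105, 0, 27] d [-8.1   0.04  0.09]
[-27.89  18.51 108.39   1.28  52.01 -59.86]
```

```bash
python3 - <<'E'
from p import *
import pickle
F=pickle.load(open('f0.pkl','rb')); f=F['top']; im=cv2.imread('pics/t11.png')[:,:,::-1].astype(int)
zt=79.8+10.1+30
pc=P+A.T@np.array([-182.7+75.7,-2,zt]); u0,v0=proj(f,pc)[0]; print('pred centre px',u0,v0)
m=((im.min(2)>130)&(im.max(2)-im.min(2)<30)).astype(np.uint8); r=45
a,b=int(u0-r),int(v0-r); c=m[b:b+2*r,a:a+2*r]
cs,_=cv2.findContours(c,0,cv2.CHAIN_APPROX_NONE)
for k in sorted(cs,key=cv2.contourArea)[-3:]:
    if cv2.contourArea(k)<80: continue
    ap=cv2.approxPolyDP(k,2.5,True)[:,0]+[a,b]
    W=np.array([onz(f,u,v,zt) for u,v in ap]); print('cnt',cv2.contourArea(k))
    for i in range(len(W)):
        d=W[i]-W[i-1]; print(ap[i-1],(A@(W[i-1]-P)),round(float(np.linalg.norm(d)),1),round(float(np.degrees(np.arctan2(d[1],d[0]))),1))
E
```

```text
pred centre px 450.18696793233846 268.4975449360732
cnt 94.0
[475 231] [-19.34  38.06 119.9 ] 31.6 119.2
[462 238] [-50.92  39.25 119.9 ] 35.5 -121.2
[477 247] [-34.55   7.7  119.9 ] 34.0 4.8
```

```bash
python3 - <<'E'
from p import *
import pickle
F=pickle.load(open('f0.pkl','rb')); f=F['scene']; im=cv2.imread('pics/s11.png')[:,:,::-1].astype(int)
zb=79.8+10.1
cor=[[-182.7+75.7+sx*40,-2+sy*22,zb+h] for h in(30,0) for sx,sy in((-1,-1),(1,-1),(1,1),(-1,1))]
q=proj(f,[P+A.T@np.array(c) for c in cor]); print('pred',q.round(1).tolist())
a,b=(q.min(0)-14).astype(int); e,g=(q.max(0)+14).astype(int)
c=im[b:g,a:e]; m=((c.min(2)>120)&(c.max(2)-c.min(2)<30)).astype(np.uint8)
for r in m[::2]: print(''.join('.#'[v] for v in r))
print(a,b)
E
```

```text
pred [[250.7, 232.5], [222.7, 237.5], [225.1, 245.9], [253.7, 240.7], [251.6, 241.2], [224.0, 246.3], [226.4, 254.8], [254.7, 249.5]]
...########..#####..........................................
......###...##################..............................
..........#######################...........................
.........##########################.........................
.........##########################.........................
.........#########################..........................
.........########################...........................
.........########################...........................
..........######################...######.###...............
...........###################################....###.......
.............######.#################################.......
..............#######################################.......
...............######################################.......
..................###.###############################.......
..................##############################.......#####
...................#############################.....#######
....................#########################.......#######.
...###..............##############.................#######..
..#####.............###............................#########
#######.............................................########
#######..............................................#######
########...............................................#####
########.###...............................................#
#############...............................................
#############...............................................
208 218
```

```bash
python3 -m inch '[{"x":0,"y":0,"z":1.5,"yaw":0,"gripper":-1},{"x":0,"y":0,"z":2,"yaw":0,"gripper":-1},{"x":0,"y":0.05,"z":1.5,"yaw":0,"gripper":-1},{"x":0,"y":0.05,"z":0.5,"yaw":0,"gripper":-1},{"x":0,"y":0,"z":0,"yaw":0,"gripper":-1},{"x":0,"y":0,"z":0,"yaw":0,"gripper":-1}]' >/dev/null; python3 -c "
from p import *
rel([[-186,0,24],[-105,0,24]])"
```

```text
t 36.2 press [-185.5     4.39   27.25] rot [178.46   0.64 121.45] F [ 0.2  -0.7  -3.13] w 21.504328899157823
[-186, 0, 24] d [ 0.05 -0.45  0.31]
[-105, 0, 24] d [-8.1  -0.01  0.09]
```

```bash
python3 -m inch '[{"x":0,"y":-0.4,"z":0.2,"yaw":0,"gripper":-1},{"x":0,"y":0,"z":0,"yaw":0,"gripper":-1},{"x":0,"y":0,"z":0,"yaw":0,"gripper":-1}]' >/dev/null; python3 -c "
from p import *
rel([[-186,0,24]])";python3 -m inch '[{"x":-1,"y":0,"z":0,"yaw":0,"gripper":-1},{"x":-1,"y":0,"z":0,"yaw":0,"gripper":-1},{"x":-1,"y":0,"z":0,"yaw":0,"gripper":-1},{"x":-1,"y":0,"z":0,"yaw":0,"gripper":-1},{"x":0,"y":0,"z":0,"yaw":0,"gripper":-1},{"x":0,"y":0,"z":0,"yaw":0,"gripper":-1}]' >/dev/null; python3 -c "
from p import *
rel([[-145,0,24]])"
```

```text
t 36.45 press [-184.7    -0.13   25.71] rot [178.42   0.72 121.38] F [-0.47 -0.01 -3.24] w 21.17377275292142
[-186, 0, 24] d [0.13 0.01 0.17]
t 36.95 press [-144.11   -0.22   25.38] rot [178.45   0.66 121.34] F [ 0.68 -0.09 -3.07] w 21.63317783743704
[-145, 0, 24] d [0.09 0.02 0.14]
```

```bash
python3 -m inch '[{"x":-0.7,"y":0,"z":0.1,"yaw":0,"gripper":-1},{"x":-0.7,"y":0,"z":0.1,"yaw":0,"gripper":-1},{"x":0,"y":0,"z":0,"yaw":0,"gripper":-1}]' |grep force; python3 -m inch '[{"x":-0.7,"y":0,"z":0,"yaw":0,"gripper":-1},{"x":-0.7,"y":0,"z":0,"yaw":0,"gripper":-1},{"x":-0.7,"y":0,"z":0,"yaw":0,"gripper":-1},{"x":-0.5,"y":0,"z":0,"yaw":0,"gripper":-1},{"x":0,"y":0,"z":0,"yaw":0,"gripper":-1}]' >/dev/null; python3 -c "
from p import *
rel([[-105,0,20]])"
```

```text
force: [0.1, -0.1, -2.6]
t 37.6167 press [-103.2     0.17   24.17] rot [178.41   0.76 121.37] F [ 0.72  0.12 -2.64] w 21.328654676866424
[-105, 0, 20] d [ 0.19 -0.03  0.41]
```

```bash
python3 -m inch '[{"x":0,"y":0,"z":0.25,"yaw":0,"gripper":-1},{"x":0,"y":0,"z":0,"yaw":0,"gripper":-1},{"x":0,"y":0,"z":0,"yaw":0,"gripper":-1}]' |grep -E 'pos|force'; for i in 1 2 3; do python3 -m inch '[{"x":0,"y":0,"z":0.1,"yaw":0,"gripper":-1},{"x":0,"y":0,"z":0,"yaw":0,"gripper":-1},{"x":0,"y":0,"z":0,"yaw":0,"gripper":-1}]' |grep -E 'pos|force'; done
```

```text
ee_pos: [503.5, -293.3, 21.2]
force: [0.0, 1.1, -3.4]
ee_pos: [504.0, -293.6, 20.5]
force: [-0.5, -0.4, -2.9]
ee_pos: [504.1, -293.7, 19.5]
force: [-0.4, 0.5, -3.9]
ee_pos: [504.3, -293.8, 19.0]
force: [-1.0, 1.6, 1.6]
```

```bash
python3 -m inch '[{"x":0,"y":0,"z":-0.1,"yaw":0,"gripper":-0.3},{"x":0,"y":0,"z":0,"yaw":0,"gripper":-0.2},{"x":0,"y":0,"z":0,"yaw":0,"gripper":-0.2},{"x":0.5,"y":0,"z":-0.1,"yaw":0,"gripper":-0.2},{"x":0.7,"y":0,"z":0,"yaw":0,"gripper":-0.2},{"x":0.7,"y":0,"z":0,"yaw":0,"gripper":-0.2},{"x":0,"y":0,"z":0,"yaw":0,"gripper":-0.2}]' |grep -vE time; python3 -m inch '[{"x":0,"y":0,"z":0,"yaw":0,"gripper":-1},{"x":0,"y":0,"z":0,"yaw":0,"gripper":-1},{"x":0,"y":0,"z":0,"yaw":0,"gripper":-1},{"x":0,"y":0,"z":0,"yaw":0,"gripper":-1},{"x":0,"y":0,"z":0,"yaw":0,"gripper":-1}]' 15|grep -E 'width|force'; python3 -c "
from p import *
rel([[-96,0,20]])"
```

```text
ee_pos: [492.7, -275.9, 20.1]
ee_rot: [178.5, 0.5, 121.4]
force: [-0.3, 1.0, 0.0]
gripper_width: 36.7
force: [-0.2, 0.9, 1.3]
gripper_width: 21.9
t 39.6167 press [-123.67    0.11   20.3 ] rot [178.44   0.67 121.39] F [-0.18  0.86  1.32] w 21.922425518622873
[-96, 0, 20] d [-2.77 -0.01  0.06]
```

Regripped at the handle's end. Slide inward in small steps, watching for the stop.

```bash
python3 -m inch '[{"x":-0.5,"y":0,"z":0,"yaw":0,"gripper":-1},{"x":-0.5,"y":0,"z":0,"yaw":0,"gripper":-1},{"x":-0.5,"y":0,"z":0,"yaw":0,"gripper":-1},{"x":-0.5,"y":0,"z":0,"yaw":0,"gripper":-1},{"x":0,"y":0,"z":0,"yaw":0,"gripper":-1}]' |grep -E 'pos|force|width'; for i in 1 2; do python3 -m inch '[{"x":-0.2,"y":0,"z":0,"yaw":0,"gripper":-1},{"x":0,"y":0,"z":0,"yaw":0,"gripper":-1},{"x":0,"y":0,"z":0,"yaw":0,"gripper":-1}]' |grep -E 'pos|force'; done;  python3 -c "
from p import *
rel([[-96,0,20]])"
```

```text
ee_pos: [505.5, -296.1, 20.5]
force: [-0.1, -0.7, -0.5]
gripper_width: 22.2
ee_pos: [505.7, -296.7, 20.5]
force: [0.2, -0.1, 0.2]
ee_pos: [506.7, -298.1, 20.5]
force: [-1.3, 1.6, -0.6]
t 40.5333 press [-99.83  -0.    20.49] rot [178.46   0.67 121.4 ] F [-1.32  1.61 -0.63] w 21.737045372058528
[-96, 0, 20] d [-0.38 -0.    0.05]
```

```bash
for i in 1 2 3; do python3 -m inch '[{"x":-0.15,"y":0,"z":0,"yaw":0,"gripper":-1},{"x":0,"y":0,"z":0,"yaw":0,"gripper":-1},{"x":0,"y":0,"z":0,"yaw":0,"gripper":-1}]' |grep -E 'pos|force'; done;  python3 -c "
from p import *
rel([[-96,0,20]])"
```

```text
ee_pos: [507.6, -299.5, 20.5]
force: [-1.7, 1.6, 0.7]
ee_pos: [508.5, -300.9, 20.5]
force: [-0.7, 0.7, -0.8]
ee_pos: [509.3, -302.2, 20.6]
force: [-0.9, 0.8, -2.2]
t 41.2833 press [-95.     0.06  20.62] rot [178.45   0.7  121.4 ] F [-0.86  0.81 -2.24] w 21.53194702247303
[-96, 0, 20] d [ 0.1  -0.01  0.06]
```

```bash
python3 - <<'E'
from p import *
s=grab('scene','s12.png')['pixels'][195:305,140:260,::-1]; t=grab('top','t12.png')['pixels'][190:300,420:560,::-1]; w=grab('wrist','w12.png')['pixels'][:,:,::-1]
o=np.zeros((600,800,3),np.uint8)
o[:367,:400]=cv2.resize(s,(400,367),interpolation=cv2.INTER_CUBIC);o[:314,400:800]=cv2.resize(t,(400,314),interpolation=cv2.INTER_CUBIC)
o[320:600,420:793]=cv2.resize(w,(373,280)); cv2.imwrite('pics/c12.png',o)
E
```

```text
(no output)
```

View pics/c12.png

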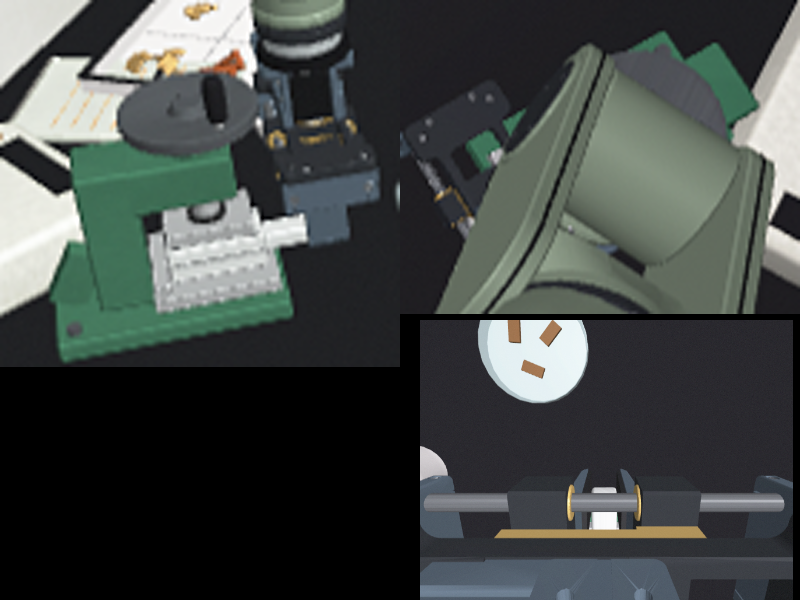

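```bash
python3 -m inch '[{"x":0,"y":0,"z":0,"yaw":0,"gripper":-0.3},{"x":0,"y":0,"z":0,"yaw":0,"gripper":-0.2},{"x":0,"y":0,"z":0,"yaw":0,"gripper":-0.2},{"x":0.8,"y":0,"z":0,"yaw":0,"gripper":-0.2},{"x":1.2,"y":0,"z":0,"yaw":0,"gripper":-0.2},{"x":1.2,"y":0,"z":0,"yaw":0,"gripper":-0.2},{"x":0.8,"y":0,"z":0,"yaw":0,"gripper":-0.4},{"x":0,"y":0,"z":0,"yaw":0,"gripper":-1},{"x":0,"y":0,"z":0,"yaw":0,"gripper":-1},{"x":0,"y":0,"z":0,"yaw":0,"gripper":-1},{"x":0,"y":0,"z":0,"yaw":0,"gripper":-1}]' 30 |grep -E 'force|width'; python3 -c "
from p import *
rel([[-115,0,20]])"; for i in 1 2 3 4; do python3 -m inch '[{"x":-0.4,"y":0,"z":0,"yaw":0,"gripper":-1},{"x":0,"y":0,"z":0,"yaw":0,"gripper":-1}]' |grep -E 'force'; done;  python3 -c "
from p import *
rel([[-112,0,20]])"
```

```text
force: [-0.5, 0.1, 1.0]
gripper_width: 5.9
t 42.35 press [-134.57    0.25   20.33] rot [178.43   0.72 121.39] F [-0.46  0.1   0.96] w 5.935692981530295
[-115, 0, 20] d [-1.96 -0.03  0.06]
force: [0.3, -0.6, -0.1]
force: [0.3, -0.4, -0.8]
force: [0.4, -1.2, -0.3]
force: [1.0, 0.7, -0.0]
t 43.0167 press [-118.53    0.17   20.4 ] rot [178.43   0.72 121.39] F [ 0.97  0.69 -0.01] w 0.4761282009080091
[-112, 0, 20] d [-0.65 -0.02  0.05]
```

```bash
for i in 1 2 3 4 5; do python3 -m inch '[{"x":-0.2,"y":0,"z":0,"yaw":0,"gripper":-1},{"x":0,"y":0,"z":0,"yaw":0,"gripper":-1}]' |grep -E 'force'; done;  python3 -c "
from p import *
rel([[-112,0,20]])"
```

```text
force: [0.3, 0.2, -0.1]
force: [-0.1, -0.0, 0.4]
force: [-1.5, 1.0, 1.9]
force: [-2.0, 3.5, 1.1]
force: [-3.3, 7.8, 5.1]
t 43.85 press [-112.21   -0.2    20.21] rot [178.5    0.32 121.36] F [-3.25  7.83  5.12] w 0.3625008884925207
[-112, 0, 20] d [-0.02  0.02  0.02]
```

```bash
python3 -m inch '[{"x":-0.15,"y":0,"z":0,"yaw":0,"gripper":-1},{"x":0,"y":0,"z":0,"yaw":0,"gripper":-1},{"x":0,"y":0,"z":0,"yaw":0,"gripper":-1}]' |grep -E 'force';  python3 - <<'E'
from p import *
rel([])
import pickle
f=pickle.load(open('f0.pkl','rb'))['scene']; im=grab('scene','s13.png')['pixels'].astype(int)
print('pred mould top corners',proj(f,[P+A.T@np.array([sx*40,sy*22,60]) for sx,sy in((-1,1),(1,1))]).round(1).tolist(),'bot',proj(f,[P+A.T@np.array([sx*40,22,30]) for sx in(-1,1)]).round(1).tolist(),'hend',proj(f,[P+A.T@np.array([-95,11,53]),P+A.T@np.array([-40,11,53])]).round(1).tolist())
c=im[255:292,182:236].mean(2)
for r in c: print(''.join(' .:-=+*#%@'[min(9,int(v/26))] for v in r))
E
```

```text
force: [-4.6, 10.3, 7.3]
t 44.1 press [-112.28   -0.22   20.15] rot [178.53   0.16 121.36] F [-4.56 10.33  7.28] w 0.21307480387514285
pred mould top corners [[218.1, 265.6], [189.0, 271.2]] bot [[219.5, 274.1], [190.8, 279.7]] hend [[237.2, 261.7], [217.9, 265.4]]
------------------::--==:=**#**#* ...............:--=-
------------::-:--=++**+.=##***#* ...............:----
-------:---+**::-=+****+.:##*****=:..............:---:
---:::-*****#*..==+***+-.-#*****##* ...........   :-=*
::....:#######-.-=++++-..+#*****#%% ......    :=*%###%
:.....:##*****- .::-::..-*#******#@     .==%####%@%%%%
:.....:#****#**=..  .--**#******##%-=*%####@%%%%%%%%%%
:.....=%******#*+*+++**##**###***#%%#%@%%%%%%%%%%%@@@@
:....:*%********####*####*+*******#%%%%%%%%%%@@@@@%%%%
:.. :=#*******#*####**#***********#%#%%%@@@@@%%%%%%%##
-:-****+**####**************#**+==*%%@@@%@%%%%%###%%%%
-:-##*+##**#**************+*%%%%%%%%%@%%%%%%%%%%%%%#++
-::##**%#*********#***%%%%%@@%%%%%%%%%%%%%%%%%*++++=:.
-:-##*#%****#**+*%%%%@@@%%%%%%%%%%%%%%%%%*++++-:..  ..
--=####%*=-*%%%%@@@%%%%%%##%%%%%%#%%****+=:.  ........
---##*#*#
[... 500 characters left out ...]
#***#*#**********#**####*##*=-..........
----*#**%***#****************###**********+-..........
----+#**#*#************#%##+************#++-:.........
----=#***+#*******####+##**********+++==+==--.........
----+****##**####**#***********+======-------.........
----+#**###*************#*+=====-------------.........
--::=#*+***********#*+==+=----------------===:........
-----*********#++==+==---------------===-----:........
-----****#++==+=----------------===-----------........
-----+===+==--------------===-----------------........
---------------------====--------------------:........
----------------====--------------------:::::.........
-----------====--------------------:::::..............
```

```bash
python3 -m inch '[{"x":1,"y":0,"z":0,"yaw":0,"gripper":-1},{"x":3,"y":0,"z":0,"yaw":0,"gripper":-1},{"x":3,"y":0,"z":-1,"yaw":0,"gripper":-0.5},{"x":0,"y":0,"z":-3.5,"yaw":0,"gripper":-0.2},{"x":0,"y":0,"z":-4,"yaw":0,"gripper":-0.2},{"x":0,"y":0,"z":-4,"yaw":0,"gripper":-0.2},{"x":0,"y":0,"z":-4,"yaw":0,"gripper":-0.2},{"x":0,"y":0,"z":-4,"yaw":0,"gripper":-0.2},{"x":0,"y":0,"z":-2,"yaw":0,"gripper":-0.2},{"x":0,"y":0,"z":0,"yaw":0,"gripper":-0.2}]' |grep -E 'force|width'; python3 - <<'E'
from p import *
rel([[-60,60,240]])
import pickle
f0=pickle.load(open('f0.pkl','rb'));T=f0['top'];S=f0['scene']
for n,f,(a,b,c,d) in(('scene',S,(172,208,222,246)),('top',T,(470,205,540,270))):
    im=f['pixels'][b:d,a:c].astype(int); m=(im.max(2)<42).astype(np.uint8)
    nn,lab,st,ce=cv2.connectedComponentsWithStats(m)
    for i in range(1,nn):
        if st[i,4]>15: print(n,st[i,:5],ce[i]+[a,b])
for th in (45,50,55,60,65):
    q=np.radians(180-th); g=lambda z:P+A.T@np.array([43*np.cos(q),43*np.sin(q),z])
    print(th,'scene',proj(S,g(212.5)),'top',proj(T,g(212.5)),proj(T,g(230)))
E
```

```text
force: [0.3, 0.3, 0.8]
gripper_width: 36.3
t 44.9833 press [-177.19   -4.53  250.59] rot [178.09   1.38 121.38] F [0.32 0.3  0.83] w 36.33710788262962
[-60, 60, 240] d [-11.69   6.41   1.55]
scene [29 10  7 14 79] [203.92 224.66]
scene [ 37  26  13  12 108] [214.8  240.69]
top [  0   0  33  19 299] [479.95 210.9 ]
top [46  0 13  5 39] [521.31 206.38]
top [62  0  8 12 50] [536.76 208.58]
top [ 14  11  13  11 105] [490.09 220.83]
top [ 29  54  25  11 123] [512.45 266.2 ]
45 scene [[207.31 221.37]] top [[487.62 227.  ]] [[490.81 224.94]]
50 scene [[206.36 222.03]] top [[488.09 225.15]] [[491.29 223.05]]
55 scene [[205.31 222.66]] top [[488.73 223.36]] [[491.93 221.23]]
60 scene [[204.17 223.26]] top [[489.52 221.64]] [[492.74 219.48]]
65 scene [[202.95 223.81]] top [[490.47 220.01]] [[493.71 217.81]]
```

```bash
python3 -m inch '[{"x":-1.5,"y":0.4,"z":0,"yaw":0,"gripper":0},{"x":-2.8,"y":0.7,"z":0.1,"yaw":0,"gripper":0},{"x":-2.8,"y":0.7,"z":0.1,"yaw":0,"gripper":0},{"x":-2.8,"y":0.7,"z":0.1,"yaw":0,"gripper":0},{"x":-2.8,"y":0.7,"z":0.1,"yaw":0,"gripper":0},{"x":-2.3,"y":0.7,"z":0.1,"yaw":0,"gripper":0},{"x":-0.6,"y":0.3,"z":0,"yaw":0,"gripper":0},{"x":0,"y":0,"z":0,"yaw":0,"gripper":0},{"x":0,"y":0,"z":0,"yaw":0,"gripper":0}]' |grep -E 'force|width'; python3 - <<'E'
from p import *
rel([[-21.5,37.2,235],[-21.5,37.2,182]])
w=grab('wrist','w14.png');s=grab('scene','s14.png')
q=np.radians(120)
for z in(193,212,230): print(proj(w,P+A.T@np.array([43*np.cos(q),43*np.sin(q),z])))
im=w['pixels'].astype(int)
m=(im.max(2)<40).astype(np.uint8); nn,lab,st,ce=cv2.connectedComponentsWithStats(m)
for i in range(1,nn):
    if 300<st[i,4]: print(st[i],ce[i])
E
```

```text
force: [-0.1, 0.2, -0.6]
gripper_width: 45.6
t 45.7333 press [-25.18  35.79 241.31] rot [178.51   0.55 121.4 ] F [-0.12  0.19 -0.65] w 45.64480674642001
[-21.5, 37.2, 235] d [-0.36  0.12  0.64]
[-21.5, 37.2, 182] d [ 0.05 -0.14  5.3 ]
[[316.3  257.66]]
[[317.1  266.23]]
[[317.99 275.74]]
[     0      0    640    359 115381] [296.17 126.48]
[ 531  105  109  127 1153] [579.3  175.23]
[   0  151   47  123 1182] [ 22.21 210.08]
[306 250  27  38 751] [318.37 268.78]
[247 259  26  37 577] [262.81 280.88]
[    0   329   640    78 15810] [328.28 386.12]
[ 305  329   73   30 1899] [342.88 344.13]
[ 591  444   49   36 1610] [616.86 462.2 ]
```

```bash
python3 -m inch '[{"x":-0.3,"y":0.1,"z":0.5,"yaw":0,"gripper":0},{"x":0,"y":0,"z":1.5,"yaw":0,"gripper":0},{"x":0,"y":0,"z":1.5,"yaw":0,"gripper":0},{"x":0,"y":0,"z":1.2,"yaw":0,"gripper":0},{"x":0,"y":0,"z":0.8,"yaw":0,"gripper":0},{"x":0,"y":0,"z":0,"yaw":0,"gripper":0},{"x":0,"y":0,"z":0,"yaw":0,"gripper":0}]' |grep -E 'force|width'; python3 - <<'E'
from p import *
rel([[-21.5,37.2,182]])
E
```

```text
force: [-0.2, -1.1, 0.7]
gripper_width: 45.3
t 46.4167 press [-21.09  38.51 187.75] rot [178.46   0.66 121.4 ] F [-0.24 -1.07  0.75] w 45.319775715800134
[-21.5, 37.2, 182] d [ 0.05 -0.15  0.57]
```

```bash
python3 -m inch '[{"x":0.03,"y":-0.12,"z":0.5,"yaw":0,"gripper":-0.3},{"x":0,"y":0,"z":0,"yaw":0,"gripper":-1},{"x":0,"y":0,"z":0,"yaw":0,"gripper":-1},{"x":0,"y":0,"z":0,"yaw":0,"gripper":-1},{"x":0,"y":0,"z":0,"yaw":0,"gripper":-1},{"x":0,"y":0,"z":0,"yaw":0,"gripper":-1}]' 15 |grep -E 'force|width'; python3 -c "
from p import *
rel([[-21.5,37.2,182]])"; python3 -m inch '[{"x":-1.04,"y":0.43,"z":0.04,"yaw":0,"gripper":-1},{"x":-1.11,"y":0.15,"z":0.04,"yaw":0,"gripper":-1},{"x":0,"y":0,"z":0,"yaw":0,"gripper":-1},{"x":0,"y":0,"z":0,"yaw":0,"gripper":-1}]'|grep -E 'force|width'; python3 -c "
from p import *
rel([[0,43,181.5]])"
```

```text
force: [4.5, 2.8, -0.8]
gripper_width: 15.8
t 46.9167 press [-20.79  39.13 183.17] rot [178.26   0.73 121.4 ] F [ 4.54  2.82 -0.84] w 15.774109907601735
[-21.5, 37.2, 182] d [ 0.07 -0.2   0.11]
force: [6.5, 1.2, -0.3]
gripper_width: 16.3
t 47.25 press [  1.43  44.51 182.36] rot [178.32   0.8  121.4 ] F [ 6.49  1.24 -0.34] w 16.278291377162265
[0, 43, 181.5] d [ 0.14 -0.15  0.08]
```

```bash
python3 -m inch '[{"x":-1.11,"y":-0.12,"z":0.04,"yaw":0,"gripper":-1},{"x":-1.04,"y":-0.43,"z":0.04,"yaw":0,"gripper":-1},{"x":-0.89,"y":-0.68,"z":0.04,"yaw":0,"gripper":-1},{"x":-0.68,"y":-0.89,"z":0.04,"yaw":0,"gripper":-1},{"x":-0.43,"y":-1.04,"z":0.04,"yaw":0,"gripper":-1},{"x":-0.15,"y":-1.11,"z":0.04,"yaw":0,"gripper":-1}]'|grep -E 'force'; python3 -c "
from p import *
rel([[43,0,179]])"; python3 -m inch '[{"x":0.15,"y":-1.11,"z":0.04,"yaw":0,"gripper":-1},{"x":0.43,"y":-1.04,"z":0.04,"yaw":0,"gripper":-1},{"x":0.68,"y":-0.89,"z":0.04,"yaw":0,"gripper":-1},{"x":0.89,"y":-0.68,"z":0.04,"yaw":0,"gripper":-1},{"x":1.04,"y":-0.43,"z":0.04,"yaw":0,"gripper":-1},{"x":1.11,"y":-0.15,"z":0.04,"yaw":0,"gripper":-1},{"x":0,"y":0,"z":0,"yaw":0,"gripper":-1}]'|grep -E 'force|width'; python3 -c "
from p import *
rel([[0,-43,177]])"
```

```text
force: [-0.6, 6.5, 4.8]
t 47.75 press [ 43.33  -0.1  179.69] rot [178.43   0.64 121.4 ] F [-0.57  6.54  4.75] w 15.74370855115735
[43, 0, 179] d [0.03 0.01 0.07]
force: [4.7, 5.8, 5.3]
gripper_width: 16.0
t 48.3333 press [ -0.26 -41.48 177.18] rot [178.2    0.85 121.36] F [4.66 5.77 5.34] w 16.03377622037296
[0, -43, 177] d [-0.03 -0.15  0.01]
```

```bash
python3 -m inch '[{"x":1.11,"y":0.15,"z":0.04,"yaw":0,"gripper":-1},{"x":1.04,"y":0.43,"z":0.04,"yaw":0,"gripper":-1},{"x":0.89,"y":0.68,"z":0.04,"yaw":0,"gripper":-1},{"x":0.68,"y":0.89,"z":0.04,"yaw":0,"gripper":-1},{"x":0.43,"y":1.04,"z":0.04,"yaw":0,"gripper":-1},{"x":0.15,"y":1.11,"z":0.04,"yaw":0,"gripper":-1},{"x":0,"y":0,"z":0,"yaw":0,"gripper":-1}]'|grep -E 'force'; python3 -c "
from p import *
rel([[-43,1,175]])"; python3 -m inch '[{"x":-0.15,"y":1.11,"z":0.04,"yaw":0,"gripper":-1},{"x":-0.43,"y":1.04,"z":0.04,"yaw":0,"gripper":-1},{"x":-0.68,"y":0.89,"z":0.04,"yaw":0,"gripper":-1},{"x":-0.89,"y":0.68,"z":0.04,"yaw":0,"gripper":-1},{"x":-1.04,"y":0.43,"z":0.04,"yaw":0,"gripper":-1},{"x":-1.11,"y":0.15,"z":0.04,"yaw":0,"gripper":-1},{"x":0,"y":0,"z":0,"yaw":0,"gripper":-1},{"x":0,"y":0,"z":0,"yaw":0,"gripper":-1}]'|grep -E 'force|width'; python3 -c "
from p import *
rel([[0,44,172.5]])"
```

```text
force: [0.6, 2.1, 7.1]
t 48.9167 press [-42.72  -0.07 174.75] rot [178.53   0.76 121.43] F [0.56 2.11 7.11] w 16.353381814484283
[-43, 1, 175] d [ 0.03  0.11 -0.02]
force: [4.4, 3.9, 1.2]
gripper_width: 16.0
t 49.5833 press [  0.69  44.51 172.47] rot [178.31   0.68 121.37] F [4.36 3.88 1.16] w 16.032967072123768
[0, 44, 172.5] d [ 0.07 -0.05 -0.01]
```

```bash
python3 -m inch '[{"x":0,"y":0,"z":0,"yaw":0,"gripper":-0.2},{"x":0,"y":0,"z":0,"yaw":0,"gripper":0},{"x":0,"y":0,"z":0,"yaw":0,"gripper":0},{"x":0,"y":0,"z":0,"yaw":0,"gripper":0},{"x":0,"y":0,"z":-1.5,"yaw":0,"gripper":0},{"x":0,"y":0,"z":-3,"yaw":0,"gripper":0},{"x":0,"y":0,"z":-4,"yaw":0,"gripper":0},{"x":0,"y":0,"z":-4,"yaw":0,"gripper":0},{"x":2,"y":1,"z":-3,"yaw":0,"gripper":0},{"x":3,"y":1,"z":-2,"yaw":0,"gripper":0},{"x":3.5,"y":0,"z":-1,"yaw":0,"gripper":0},{"x":3.5,"y":0,"z":0,"yaw":0,"gripper":0}]'|grep -E 'force|width'; python3 -m inch '[{"x":3.5,"y":0,"z":0,"yaw":0,"gripper":0},{"x":3.5,"y":0,"z":0,"yaw":0,"gripper":0},{"x":3.5,"y":0,"z":0,"yaw":0,"gripper":0},{"x":3.5,"y":0,"z":0,"yaw":0,"gripper":0},{"x":3.5,"y":0,"z":0,"yaw":0,"gripper":0},{"x":3.5,"y":0,"z":0,"yaw":0,"gripper":0},{"x":0,"y":0,"z":0,"yaw":0,"gripper":0}]'|grep pos; cat > k.py <<'E'
from p import *
S=grab('scene','s20.png');T=grab('top','t20.png'); rel([])
for n,f,(a,b,c,d) in(('scene',S,(165,205,225,250)),('top',T,(465,205,545,275))):
    im=f['pixels'][b:d,a:c].astype(int); m=(im.max(2)<42).astype(np.uint8)
    nn,lab,st,ce=cv2.connectedComponentsWithStats(m)
    for i in range(1,nn):
        if 40<st[i,4]: print(n,st[i,:5]+[a,b,0,0,0],ce[i]+[a,b])
for th in (75,80,85,90,95,100,105):
    q=np.radians(180-th); g=lambda z:P+A.T@np.array([43*np.cos(q),43*np.sin(q),z])
    print(th,'scene',proj(S,g(201.5))[0],'top',proj(T,g(212))[0])
cor=[P+A.T@np.array(c) for c in([-40,22,60],[40,22,60],[-95,11,53])]; print('mould',proj(S,cor).round(1).tolist())
c=S['pixels'][255:285,182:242].astype(int).mean(2)
for r in c[4:24]: print(''.join(' .:-=+*#%@'[min(9,int(v/26))] for v in r))
E
python3 k.py
```

```text
force: [1.0, 0.5, 0.2]
gripper_width: 46.1
ee_pos: [432.4, -66.2, 355.1]
t 51.2667 press [-332.03   58.35  354.78] rot [178.43   0.78 121.48] F [-0.03 -0.02  0.11] w 45.67331838903187
scene [165 205  11  13  65] [168.54 208.4 ]
scene [193 224   8  14  79] [196.39 230.59]
scene [210 236  15  14 140] [216.62 244.24]
top [465 205  38  22 513] [480.73 212.37]
top [532 205  13  17 122] [539.88 210.49]
top [491 257  38  18 285] [511.02 269.46]
75 scene [200.94 228.38] top [492.71 217.11]
80 scene [199.54 228.78] top [494.08 215.81]
85 scene [198.1  229.13] top [495.56 214.63]
90 scene [196.64 229.41] top [497.15 213.59]
95 scene [195.16 229.63] top [498.84 212.7 ]
100 scene [193.67 229.79] top [500.61 211.96]
105 scene [192.19 229.87] top [502.45 211.38]
mould [[218.1, 265.6], [189.0, 271.2], [237.2, 261.7]]
::....:####***+:-=+*****.:*#*****%% .....     -=*####%% ....
:.....:#******=.-=+****+.:+#****#%@     :=*%####%%%%%%@ ....
:.....:*******-.:=+***+-.:*#*****##-=*%###%@%%%%%%%%%%%-....
:.....=+#*****+ .:-===:..=#********#%%@%%%%%%%%%%%@@@@@+ ...
:....:*********=. ... .-**********#%%%%%%%
[... 233 characters left out ...]
***+%%%%%%%%%%%*++++-:.......
-:-#**#%####**************#*+*#####%%##%#*++++-:.   ........
--=#**#%#*********+*#**+*#%###%%%#%%****+=:.  ..............
---##*************##%####%%%%%%*+**#****=- .................
---##***##**+*####%%%%%%%%***##**###%#**+-..................
---*#***%%####%%%#%%#***##*######%%%%#***-..................
--:=####%%%%%%%#******######%%%%%%%%%#*#*-:.................
----#*##%%**+****#####%%%%%%%%%%%%##+#*#*=-.................
----#***+*#*#####%%%%%%%%%%%%#*+####**###*-.................
---=#*#*=###%%%%%%%%%%%%#*+###**********#*-.................
----#***+%%###%%%%%#**###*****************::................
----####*%%%%%#**###*******************###=-................
```

```bash
python3 - <<'E'
import cv2,numpy as np
for n,rois in(('scene',dict(box=(395,235,510,365),beaker=(318,312,352,352),reagent=(262,298,292,340),petri=(255,240,292,268),mortar=(228,220,245,245),forceps=(300,300,365,330))),('top',dict(box=(100,160,240,315),beaker=(280,155,315,192),forceps=(272,205,352,237),reagent=(350,165,378,198)))):
    a=cv2.imread(f'pics/{n}0.png').astype(int); b=cv2.imread(f'pics/{n}20.png' if n!='top' else 'pics/t20.png') if n=='top' else cv2.imread('pics/s20.png')
    for k,(x,y,u,v) in rois.items():
        d=np.abs(a[y:v,x:u]-b[y:v,x:u].astype(int)).max(2)>50
        print(n,k,int(d.sum()),np.argwhere(d).mean(0)[::-1]+[x,y] if d.sum() else '')
E
```

```text
scene box 789 [453.252218   317.46007605]
scene beaker 0 
scene reagent 0 
scene petri 0 
scene mortar 0 
scene forceps 0 
top box 858 [174.93822844 214.05128205]
top beaker 0 
top forceps 1289 [325.43366951 221.55469356]
top reagent 0
```

```bash
python3 -c "
from workcell import env
print(env.job_done())"
```

```text
the job is handed in; nothing more can be done
None
```

The job is handed in at about 51 s of the 72 s limit. The mould is in the press, against the stop, and the wheel is a quarter turn past touch.

**How it went**
- **Tilting the hand:** the move interface has no tilt. I drove the arm against its reach and joint limits until the hand stood at about 39°, and later undid that the same way on the opposite side.
- **Taking the mould out:** I lifted the flap by its lip to about 106° and let it rest on the hand. I gripped the mould by its body (44 mm opening) and drew it out. The flap shut behind it, and I set the mould flat on the bench.
- **Into the press:** I picked it up by the handle, laid it on the bed and slid it in. I regripped near the handle's end, then pushed the last few millimetres to the stop with closed fingers, to keep the hand clear of the wheel.
- **Winding down:** the wheel started at about 60°, not 0. I turned it about 390° by the crank grip, to about 450°.

**Last checks**
- **Stop:** the pushing force rose to about 12 N with no further movement. The mould's corners in the scene image lie within about 1–2 pixels of where they should be.
- **Wheel:** in the scene image the crank grip is at 90° past one full turn. The top view gave no usable reading of it at the end.
- **Other things:** the scene image shows no change at the beaker, reagent bottle, petri dish, mortar or forceps. Inside the dry box, the changes average out at the spot the mould left. I saw the flap shut and the weighing bottle standing in a picture taken just after the mould came out.

**What disagreed**
- The reported tool position was about 36 mm further along the fingers than the pictures and bench contact showed. I worked from contact instead.
- The forceps were hidden by the arm in the final top view, so only the scene view confirms them.
- The platen's contact was not measured directly; it is inferred from the wheel angle.

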